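# Bush and snap ring onto an axle stub, ring held open at its groove

## Robot

A 7-joint arm with a two-finger parallel gripper is mounted at the origin on the work surface. World frame = base frame: x ahead of the robot, y to its left, z up, the work surface at z = 0. Lengths are in m, angles in degrees, forces in N, time in s.
With the tool pointing down it reaches from about 0.425 to 1.025 m from the base axis. Payload 9.4 kg.
Tool frame: the origin (TCP) lies midway between the tips of the shut fingers; the grasp point (between the pads) lies 19 mm behind it; x points along the fingers, z is the direction in which the jaws open and shut, and the axes are right-handed (so a half turn about x gives the same grasp; the last joint's range is limited). The gripper opens to 93 mm and grips with 3 to 60 N. Pads are 15 mm wide; open, the fingers measure 128 mm over their backs; the gripper's body (75 mm by 188 mm) begins 65 mm behind the grasp point.
Start: joints at [-70.342, 34.337, -0.143, 91.639, 0.103, 54.024, -4.572], TCP at [0.295, 0.662, 0.188] pointing down, gripper open.
Joint ranges: [-147.43, 147.43], [-19.82, 112.94], [-74.19, 73.91], [6.32, 146.72], [-59.91, 239.91], [6.04, 106.73], [-150.56, 150.56]. Speed limits (degrees/s): [127.2, 127.2, 172.46, 172.46, 180, 180, 180].

## Interface

Orientations are given as [roll, pitch, yaw] about the fixed x, y, z axes, in that order (R = Rz(yaw) Ry(pitch) Rx(roll)).
In Python, from station import robot gives the robot as it stands.
- The arm moves only by the tool apply_moves, never from a script. Its argument "rows" is a list of rows, each an object with "angular": the turn, a rotation vector about the tool's x, y, z in degrees, a list of three; "xyz": the shift along the tool's x, y, z in cm, a list of three; "hand": the finger opening in cm, from 0 to 9.3. In form: [{"angular": [ax, ay, az], "xyz": [dx, dy, dz], "hand": hand}, ...]. A call has 1 to 8 rows; each row is the pose to reach, as a shift and turn from the pose measured when the call began, along the tool's axes at that moment; what a row does not reach only later rows make up. A row lasts 1/12 s, in which the tool goes at most 41.7 mm and 7.16 degrees, less where a joint would pass 70% of its speed; a pose out of reach is approached as far as the arm can. A call with a gripper value outside its range is refused whole. The fingers move at their own pace and stop on an object; the grip force is fixed at half the most. Time passes only in rows, so rows that repeat a pose let the fingers close. It gives the time, the measured TCP pose, the force and the opening at its end, in the units of the state.
- robot.state(): the state, without advancing time (a new reading comes with each control period).
- robot.camera(name): name is "side" or "top" or "wrist"; returns the picture (420x560x3 uint8, red, green, blue); there is no depth.
- robot.camera_info(name): a dict with "fx", "fy", "cx", "cy" (pixels), "rvec" (rotation vector, rad) and "tvec" (3), from world to camera coordinates, as OpenCV has them. Camera axes: x right, y down, z forward; pixel columns grow to the right and rows downward; lengths in m; the calibration is good to about 2 mm. A picture is of the moment at which its call begins: read the wrist's pose just before it. camera_info takes no time and is no camera call; for the wrist camera it gives the pose at the moment of the call.
- robot.finish_job(): hands the job in, once; it reports no verdict.
The state is a dict: "time_s": time; "joint_positions": joint angles; "dq": joint speeds; "effort": joint torques, N m; "position": TCP position; "ee_rot": TCP orientation; "wrist_force": force on the tool from outside, world axes, zero at the start; "ft_torque": the same for the moment, N m; "finger_gap": finger opening in m.
Only numpy, scipy, OpenCV 4.12 (cv2) and the standard library are available. Lean on these libraries where they do the work, as an engineer would, in place of code of your own. Each camera call takes 0.05 s, during which the arm holds its last target. There are 200 camera calls.

## Task

The axle stub stands upright in the low green vise: pick the middle-length one of the three brass bushes, slide it over the stub down onto the collar and let it go. Then take the snap-ring pliers by their red handles, squeeze them fully so that the ring on their tips is spread, lift them out of the blue stand and lower the ring over the stub, upright and without ramming it, to the groove just above the bush. Finish while still holding: keep the handles squeezed and the spread ring centred and level at the groove; leave the other two bushes, the files, the oil bottle and the steel block where they are.

Things in the scene. Friction and masses are not known exactly. Their poses are not given: they have to be found in the camera images.
- axle: Steel axle stub, upright, in a fixed low green vise (190 x 100 mm, jaw tops 60 mm above bench, screw handle at its +x end). Origin: centre of the top face of its collar (52 mm diameter, 68 mm above bench); z up. Above the collar: shaft 30 mm diameter, dark groove 25 mm diameter from 30 to 38 mm up, top end at 48 mm, its last 4 mm chamfered to 22 mm diameter.
- axle_groove (a point): Middle of the groove on the shaft's axis, 34 mm above the collar's top face.
- bush_middle: Brass tube, outer diameter 42, bore 33, 30 mm long, about 85 g: the one to use; on the collar its top is level with the groove's lower edge. Origin: centre of its underside; z up along its axis. Stands loose on a 6 mm plywood board in a straight row with the other two, about 85 mm between axes, order random.
- bush_short: Same brass bush but 20 mm long; origin centre of its underside. Stays where it is.
- bush_long: Same brass bush but 40 mm long; origin centre of its underside. Stays where it is.
- pliers: Snap-ring pliers, 0.27 kg, hanging tips down in the stand; lift straight up. Origin: centre of the dark crosshead (84 x 18 x 14 mm high, long along x); z up, handles are squeezed along y. Steel ring stays on the jaw tips, level, 4 mm thick, lugs to +x: relaxed too small for the shaft; squeezed fully its inside is a 36 mm circle (outside 44, lugs to 27 mm from centre).
- ring_center (a point): Centre of the spread ring at half its thickness; fixed to the pliers, 60 mm straight below the crosshead's centre. With the ring lying on the seated middle bush this point is 2 mm below the middle of the groove.
- handles (a point): Grip point midway between the two red handles, 72 mm above the crosshead's centre. Each handle is 20 mm wide (x), 14 mm thick (y), from 17 to 95 mm above the crosshead's centre. Relaxed they lean outwards: 58 mm over both here, 66 mm at their tops; fully squeezed upright and parallel, 34 mm over both, against a stop. Spring: about 6 N on each when fully squeezed.
- squeeze (a joint): How far the handles are squeezed: 0 relaxed, 0.17 rad fully squeezed (stop), ring fully spread.
- stand: Blue fixed stand, origin centre of its underside, base 100 x 70 x 8 mm. Two uprights (34 mm wide along y, 10 mm thick) at x = -36 and +36 mm carry the crosshead's ends, its underside 85 mm above the bench, between lips 8 mm high with 2 mm play along y. The ring hangs free between the uprights.
- file_wide: Wide file, red handle, about 220 mm, lying; origin where handle and blade meet. Bystander.
- file_narrow: Narrow file, red handle, about 210 mm, lying; origin where handle and blade meet. Bystander.
- oil_bottle: Yellow oil bottle, 48 mm diameter, 120 mm high, standing; origin centre of its underside. Bystander.
- steel_block: Steel block 50 x 35 x 30 mm; origin centre of its underside. Bystander.
There are look-alikes about, which are no part of the job. Of the things like the pliers, leave any that is white; of the rest the larger one is meant.

How it is judged:
By the outcome, as a careful person would: the job done as asked, in the order asked, and still so for the second after the job is handed in, while the arm keeps its last pose, push and grip.
It also fails if it takes over 48 s, if anything falls off the work surface, if the arm or the gripper's body presses on something with over 40 N, if the wrist force passes 120 N, or if a joint passes its speed limit or range.

## Working session

There is one attempt and no reset: what is moved stays moved. The work goes in short steps, Python scripts to look and compute and a tool call to move; the robot and the scene stay as the last step left them, time stands still between calls to the robot, and variables do not carry over. Pictures are saved under pics/ and viewed, about 8 in all and at most 12, crops included, and the job is handed in when it is done.

Besides the shell and the picture viewer there is one more tool, called after "Emit:" by a JSON object that holds its "api" and its "payload", one argument or row to a line. apply_moves: Moves the arm, as the interface text tells. Its arguments: {"type":"object","properties":{"rows":{"type":"array"}},"required":["rows"]}

```bash
mkdir -p pics; ls; python3 - <<'E'
from station import robot
import cv2,numpy as np
s=robot.state();print(s)
for n in("side","top","wrist"):
    print(n,robot.camera_info(n))
    cv2.imwrite(f"pics/{n}0.png",robot.camera(n)[:,:,::-1])
E
```

```text
pics
{'time_s': 0.0, 'joint_positions': array([-70.34447942,  34.38526949,  -0.14653062,  91.68052102,
         0.10348846,  54.02337724,  -4.57289505]), 'dq': array([-0.08039621,  0.0345556 ,  0.12413561, -0.05074661, -0.00168144,
        0.05061593, -0.0700673 ]), 'effort': array([-1.26462663e-03, -7.65065145e+01,  1.49731580e+00, -2.52350378e+01,
       -5.23373298e-02,  1.70080620e-02,  1.43863622e-04]), 'position': array([0.29525936, 0.66156864, 0.18695287]), 'ee_rot': array([-174.84775574,   89.91095854, -108.89432138]), 'wrist_force': array([ 0.12150239, -0.00417639, -0.8380807 ]), 'ft_torque': array([ 0.02369623,  0.01019223, -0.01675323]), 'finger_gap': 0.09327790508913109}
side {'fx': 385.97371033144134, 'fy': 385.97371033144134, 'cx': 278.20101012303604, 'cy': 213.77864039784785, 'rvec': array([ 2.22282502, -0.09218469,  0.07679911]), 'tvec': array([-0.54613435,  0.14527357,  0.83830493])}
top {'fx': 384.4066096245114, 'fy': 384.4066096245114, 'cx': 278.01736036970493, 'cy': 208.63358249299748, 'rvec': array([ 2.1990335 , -2.13910134,  0.12987464]), 'tvec': array([0.06333334, 0.54938788, 1.05830902])}
wrist {'fx': 364.8762398093225, 'fy': 364.8762398093225, 'cx': 278.5518568668919, 'cy': 209.21344253469871, 'rvec': array([-2.45785235, -1.59317444, -0.19595835]), 'tvec': array([-0.72457166, -0.02830252,  0.38880185])}
```

View pics/top0.png

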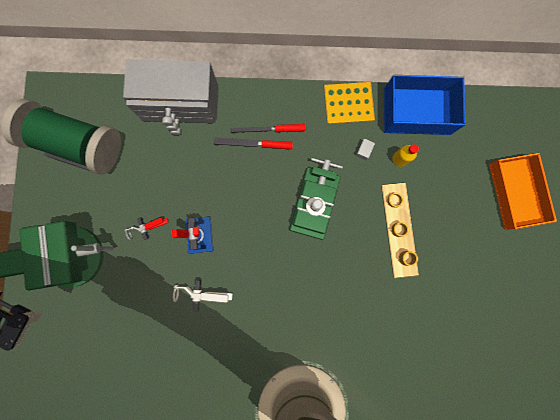

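View pics/side0.png

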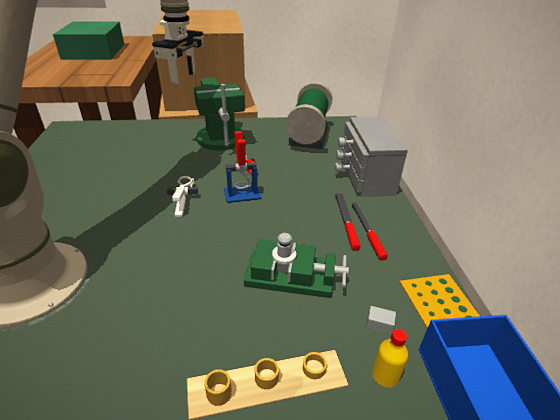

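The top view shows the bushes at about (394,199), (399,229) and (408,258), and the axle at (315,206). The pliers are in the stand at (195,235), with the small red look-alike at (146,228) and the white one at (205,295). The side view shows the bushes at (218,386), (267,372) and (315,365), apparently getting shorter from left to right.

```bash
cat > h.py <<'E'
import numpy as np,cv2
from station import robot
from scipy.spatial.transform import Rotation as Ro
def cam(n):
    i=robot.camera_info(n);K=np.array([[i['fx'],0,i['cx']],[0,i['fy'],i['cy']],[0,0,1]]);return K,cv2.Rodrigues(i['rvec'])[0],np.array(i['tvec'])
def ray(c,p):
    K,R,t=c;return -R.T@t,R.T@np.linalg.inv(K)@np.array([p[0],p[1],1.])
def plane(c,p,z):
    o,d=ray(c,p);return o+d*(z-o[2])/d[2]
def proj(c,P):
    K,R,t=c;q=K@(R@np.array(P,float)+t);return q[:2]/q[2]
def tri(rs):
    A=sum(np.eye(3)-np.outer(d,d)/(d@d) for o,d in rs);b=sum((np.eye(3)-np.outer(d,d)/(d@d))@o for o,d in rs);return np.linalg.solve(A,b)
def tool(s):return Ro.from_euler('xyz',s['ee_rot'],degrees=True)
def go(P,Rt):  # target TCP pose -> (rotvec deg, cm) in tool axes now
    s=robot.state();R=tool(s);return (R.inv()*Rt).as_rotvec(degrees=True).round(2),(R.inv().apply(np.array(P)-s['position'])*100).round(2)
E
python3 - <<'E'
from h import *
T=cv2.imread('pics/top0.png');S=cv2.imread('pics/side0.png');c=cam('top');cs=cam('side')
print('top axes at z0',plane(c,(278,200),0),plane(c,(378,200),0),plane(c,(278,300),0))
for p in[(394,199),(399,229),(408,258)]:print('bush',plane(c,p,.03))
print('axle',plane(c,(315,206),.116),'stand',plane(c,(200,235),.085))
a=cv2.resize(T[180:270,170:250],(480,540),interpolation=2);
b=cv2.resize(S[330:420,180:360],(800,400),interpolation=2)
d=cv2.resize(T[175:285,370:430],(300,540),interpolation=2)
cv2.imwrite('pics/c1.png',np.hstack([a,d])); 
e=np.hstack([cv2.resize(S[120:210,210:280],(350,200*9//4),interpolation=2),cv2.resize(S[225:295,240:350],(450,450),interpolation=2)])
cv2.imwrite('pics/c2.png',cv2.resize(np.vstack([b,e]),(560,595)))
E
```

```text
top axes at z0 [0.57605228 0.0789796  0.        ] [ 0.5843851  -0.21338974  0.        ] [0.2902644  0.07125437 0.        ]
bush [ 0.58433376 -0.2509633   0.03      ]
bush [ 0.49922207 -0.26459727  0.03      ]
bush [ 0.41861744 -0.2892703   0.03      ]
axle [ 0.54753998 -0.01712819  0.116     ] stand [0.46492484 0.28450911 0.085     ]
```

View pics/c1.png

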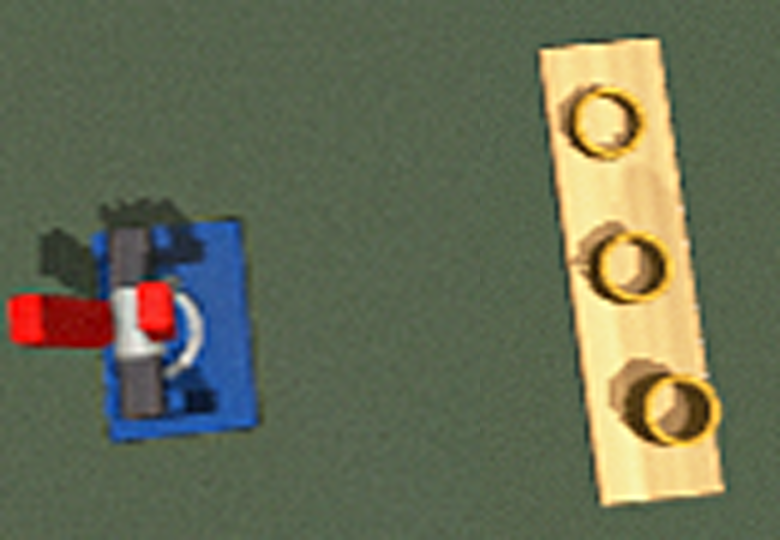

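View pics/c2.png

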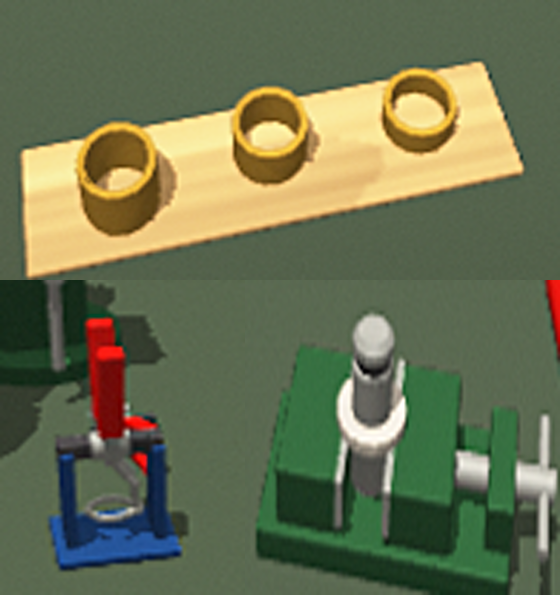

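The middle bush in the row is the middle-length one. The crosshead of the pliers runs roughly along world x, so the handles squeeze along y. I'll check the wrist camera's geometry and work out the first move.

```bash
python3 - <<'E'
from h import *
s=robot.state();R=tool(s);print(R.as_matrix().round(3))
K,Rc,t=cam('wrist');o=-Rc.T@t
print('cam in tool',R.inv().apply(o-s['position']).round(4),'\n',(R.as_matrix().T@Rc.T).round(3))
def Rt(a): # tool x down, tool z (jaw) at heading a deg
    z=np.array([np.cos(np.radians(a)),np.sin(np.radians(a)),0]);x=np.array([0,0,-1.]);return Ro.from_matrix(np.c_[x,np.cross(z,x),z])
for a in(90,-90):print(a,go([.46,.28,.38],Rt(a)))
# stand orientation
T=cv2.imread('pics/top0.png');hsv=cv2.cvtColor(T,cv2.COLOR_BGR2HSV)
m=cv2.inRange(hsv,(100,120,60),(125,255,255));m[:,:170]=0;m[:,250:]=0
n=cv2.findNonZero(m);r=cv2.minAreaRect(n);print(r);c=cam('top');print([plane(c,p,.008).round(4) for p in cv2.boxPoints(r)])
p=[plane(c,q,.006) for q in[(540/5,0)]]
E
```

```text
[[-0.    -0.913  0.408]
 [-0.001  0.408  0.913]
 [-1.    -0.    -0.001]]
cam in tool [-0.1967  0.0664 -0.    ] 
 [[-0.001 -0.243  0.97 ]
 [-0.001 -0.97  -0.243]
 [ 1.    -0.001  0.001]]
90 (array([-2.405e+01, -7.000e-02, -1.000e-02]), array([-19.25, -30.59, -28.17]))
-90 (array([ 1.5595e+02, -1.0000e-02,  1.0000e-01]), array([-19.25, -30.59, -28.17]))
((198.48500061035156, 234.82740783691406), (34.9117317199707, 25.16590118408203), 85.03025817871094)
[array([0.5137, 0.3462, 0.008 ]), array([0.522 , 0.2747, 0.008 ]), array([0.4229, 0.2615, 0.008 ]), array([0.4148, 0.3323, 0.008 ])]
```

```bash
cat >> h.py <<'E'
def Rt(a):
    z=np.array([np.cos(np.radians(a)),np.sin(np.radians(a)),0]);x=np.array([0,0,-1.]);return Ro.from_matrix(np.c_[x,np.cross(z,x),z])
E
python3 -c "
from h import *
print(go([.42,.30,.38],Rt(97.6)))"
```

```text
(array([-3.165e+01, -7.000e-02, -1.000e-02]), array([-19.25, -26.12, -27.97]))
```

Emit:
{"api": "apply_moves", "payload": {
  "rows": [
    {"angular": [-6, 0, 0], "xyz": [-3.8, -1, -0.5], "hand": 9.3},
    {"angular": [-13, 0, 0], "xyz": [-7, -3.5, -2.5], "hand": 9.3},
    {"angular": [-20, 0, 0], "xyz": [-10, -7, -5], "hand": 9.3},
    {"angular": [-27, 0, 0], "xyz": [-13, -10, -7.5], "hand": 9.3},
    {"angular": [-31.65, 0, 0], "xyz": [-19.25, -26.1, -28], "hand": 9.3},
    {"angular": [-31.65, 0, 0], "xyz": [-19.25, -26.1, -28], "hand": 9.3},
    {"angular": [-31.65, 0, 0], "xyz": [-19.25, -26.1, -28], "hand": 9.3},
    {"angular": [-31.65, 0, 0], "xyz": [-19.25, -26.1, -28], "hand": 9.3}
  ]
}}

```text
time_s: 0.82
position: [0.3898, 0.4106, 0.3484]
ee_rot: [152.2, 89.9, -110.2]
wrist_force: [1.4, -0.4, 0.2]
finger_gap: 0.0933
```

```bash
python3 -c "
from h import *
s=robot.state();print(s['time_s'],s['position'],s['ee_rot'],s['dq'].round(1))
print(go([.42,.30,.38],Rt(97.6)))"
```

```text
0.8167 [0.38978321 0.41056958 0.34836733] [ 152.21908612   89.91655902 -110.19123759] [ 34.5 -26.8   7.5  19.4  -5.6   6.5  42.8]
(array([-0.01, -0.07, -0.04]), array([ -3.15,  -1.53, -11.36]))
```

Emit:
{"api": "apply_moves", "payload": {
  "rows": [
    {"angular": [0, 0, 0], "xyz": [-3.15, -1.5, -11.4], "hand": 9.3},
    {"angular": [0, 0, 0], "xyz": [-3.15, -1.5, -11.4], "hand": 9.3},
    {"angular": [0, 0, 0], "xyz": [-3.15, -1.5, -11.4], "hand": 9.3},
    {"angular": [0, 0, 0], "xyz": [-3.15, -1.5, -11.4], "hand": 9.3},
    {"angular": [0, 0, 0], "xyz": [-3.15, -1.5, -11.4], "hand": 9.3}
  ]
}}

```text
time_s: 1.23
position: [0.4206, 0.2978, 0.3809]
ee_rot: [-123.2, 89.9, -25.8]
wrist_force: [-0.2, 1.1, 0.6]
finger_gap: 0.093
```

```bash
python3 -c "
from h import *
s=robot.state();print(s['time_s'],s['position'],s['ee_rot'],s['dq'].round(1))
I=robot.camera('wrist')[:,:,::-1];i=robot.camera_info('wrist');np.savez('w1.npz',**i);cv2.imwrite('pics/w1.png',I)
print(go([.49,-.02,.38],Rt(97.6)))"
```

```text
1.2333 [0.42058332 0.29775736 0.38089939] [-123.19387314   89.93735185  -25.84323536] [-2.2  1.9 -2.7 -0.3 -0.6 -0.5 -1. ]
(array([-0.09, -0.03, -0.01]), array([  0.05,  -2.79, -32.59]))
```

View pics/w1.png

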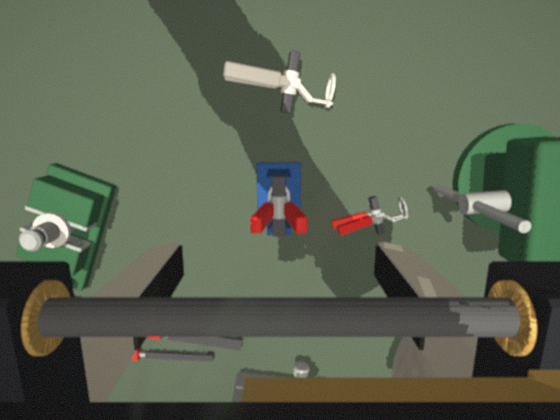

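The wrist view shows the pliers in the blue stand at about (279,210) with both red handles visible. The axle is at the far left, its top at (32,240). I'll go to the axle next.

Emit:
{"api": "apply_moves", "payload": {
  "rows": [
    {"angular": [0, 0, 0], "xyz": [0, -2.8, -32.6], "hand": 9.3},
    {"angular": [0, 0, 0], "xyz": [0, -2.8, -32.6], "hand": 9.3},
    {"angular": [0, 0, 0], "xyz": [0, -2.8, -32.6], "hand": 9.3},
    {"angular": [0, 0, 0], "xyz": [0, -2.8, -32.6], "hand": 9.3},
    {"angular": [0, 0, 0], "xyz": [0, -2.8, -32.6], "hand": 9.3},
    {"angular": [0, 0, 0], "xyz": [0, -2.8, -32.6], "hand": 9.3},
    {"angular": [0, 0, 0], "xyz": [0, -2.8, -32.6], "hand": 9.3},
    {"angular": [0, 0, 0], "xyz": [0, -2.8, -32.6], "hand": 9.3}
  ]
}}

```text
time_s: 1.95
position: [0.4905, -0.0211, 0.38]
ee_rot: [134.4, 89.9, -128.0]
wrist_force: [1.2, 0.5, 0.3]
finger_gap: 0.0932
```

```bash
python3 -c "
from h import *
s=robot.state();print(s['time_s'],s['position'],s['ee_rot'],s['dq'].round(1))
I=robot.camera('wrist')[:,:,::-1];i=robot.camera_info('wrist');np.savez('w2.npz',**i);cv2.imwrite('pics/w2.png',I)
c=cam('wrist');print(proj(c,[.5475,-.017,.116]),proj(c,[.499,-.265,.036]))
w=cv2.imread('pics/w1.png');cv2.imwrite('pics/c3.png',np.hstack([cv2.resize(w[150:250,230:330],(400,400),interpolation=2),cv2.resize(I[140:270,210:340],(400,400),interpolation=2)]))
i=dict(np.load('w1.npz'));c=(np.array([[i['fx'],0,i['cx']],[0,i['fy'],i['cy']],[0,0,1]]),cv2.Rodrigues(i['rvec'])[0],i['tvec'])
h=cv2.cvtColor(w,cv2.COLOR_BGR2HSV);m=cv2.inRange(h,(0,150,120),(8,255,255))|cv2.inRange(h,(172,150,120),(180,255,255));m[:,:235]=0;m[:,320:]=0;m[:150]=0;m[250:]=0
for k in cv2.findContours(m,0,1)[0]:
  if cv2.contourArea(k)>30: r=cv2.minAreaRect(k);print(cv2.boundingRect(k),cv2.boxPoints(r).round(1).tolist())
print(proj(c,[.468,.304,.187]))
"
```

```text
1.95 [ 0.49054679 -0.02113267  0.37995629] [ 134.42602413   89.93493861 -127.96091868] [33.   8.6 19.9 -9.3 -4.4  1.2 54.1]
[282.21951804 215.15360805] [118.58373926 148.93609756]
(285, 204, 23, 30) [[279.79998779296875, 207.3000030517578], [294.20001220703125, 198.10000610351562], [312.79998779296875, 227.0], [298.3999938964844, 236.3000030517578]]
(250, 204, 23, 29) [[244.3000030517578, 226.60000610351562], [264.0, 198.39999389648438], [277.5, 207.89999389648438], [257.79998779296875, 236.0]]
[277.09850716 224.1343611 ]
```

View pics/c3.png

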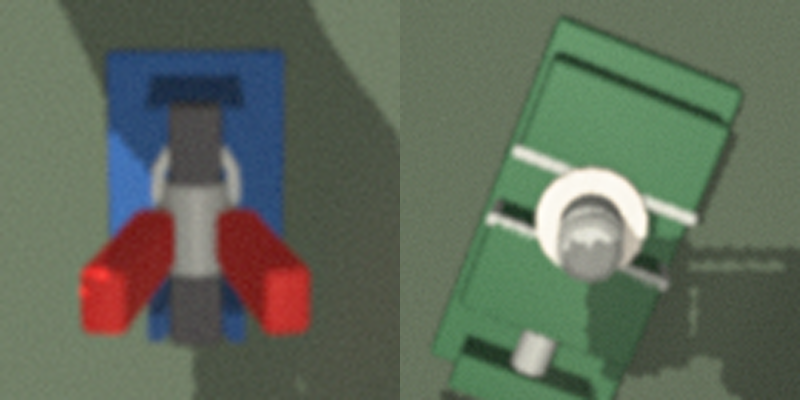

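The crop shows the handle top faces centred at about (278.7,225) in w1, in line with the stand. On the right it shows the white collar, but the arm was still moving for that one. I'll retake it settled and fit the collar.

```bash
python3 - <<'E'
from h import *
robot.camera('wrist');s=robot.state();i=robot.camera_info('wrist');c=cam('wrist');I=robot.camera('wrist')[:,:,::-1].copy();print(s['time_s'],s['position'],s['dq'].round(1))
cv2.imwrite('pics/w2.png',I);np.savez('w2.npz',**i)
h=cv2.cvtColor(I,cv2.COLOR_BGR2HSV)
m=cv2.inRange(h,(0,0,205),(180,60,255));m[:150]=0;m[270:]=0;m[:,:210]=0;m[:,350:]=0
m=cv2.morphologyEx(m,cv2.MORPH_OPEN,np.ones((5,5)))
k=max(cv2.findContours(m,0,1)[0],key=cv2.contourArea);hull=cv2.convexHull(k)
e=cv2.minEnclosingCircle(hull);print('collar',e,cv2.boundingRect(k),plane(c,e[0],.068))
P=plane(c,e[0],.068);print('expected radius px',364.9*.026/ (c[1]@P+c[2])[2], 'top proj',proj(c,[P[0],P[1],.116]))
# brass bushes
b=cv2.inRange(h,(18,110,90),(30,255,255));
for k in cv2.findContours(b,0,1)[0]:
    if cv2.contourArea(k)>60:print('brass',cv2.boundingRect(k),cv2.fitEllipse(k))
print([proj(c,p) for p in([.499,-.265,.036],[.584,-.251,.036],[.4186,-.289,.036])])
i=dict(np.load('w1.npz'));c1=(np.array([[i['fx'],0,i['cx']],[0,i['fy'],i['cy']],[0,0,1]]),cv2.Rodrigues(i['rvec'])[0],i['tvec'])
print('handles',plane(c1,(278.7,225),.187))
K=I[140:270,210:340]
cv2.imwrite('pics/c4.png',np.hstack([cv2.resize(K,(400,400),interpolation=2),cv2.resize(I[100:210,70:180],(400,400),interpolation=2)]))
E
```

```text
2.05 [ 0.49095975 -0.02427244  0.37986608] [-3.  -0.3 -5.4  0.8 -1.5  0.2 -5.4]
collar ((274.4047546386719, 212.0238037109375), 17.85326385498047) (257, 195, 36, 26) [ 0.55623486 -0.02275971  0.068     ]
expected radius px 18.06223633254119 top proj [273.94665682 221.16424   ]
brass (242, 378, 222, 23) ((340.91278076171875, 388.70294189453125), (23.284469604492188, 292.1626892089844), 89.77681732177734)
brass (157, 337, 80, 61) ((197.44512939453125, 366.4259033203125), (66.4848403930664, 93.09457397460938), 95.22183990478516)
brass (491, 281, 46, 75) ((512.489990234375, 317.9837646484375), (41.21906280517578, 67.54568481445312), 163.27870178222656)
brass (21, 281, 48, 75) ((45.0696907043457, 317.6057434082031), (42.37635040283203, 70.80012512207031), 15.148968696594238)
brass (79, 260, 47, 37) ((100.513916015625, 277.2677917480469), (18.152746200561523, 56.23774337768555), 51.52138900756836)
brass (110, 191, 32, 28) ((125.29613494873047, 204.69276428222656), (26.802507400512695, 30.620010375976562), 82.48512268066406)
brass (100, 136, 37, 30) ((117.27633666992188, 150.40606689453125), (28.69083595275879, 35.55937576293945), 92.09318542480469)
brass (82, 76, 42, 34) ((102.04618072509766, 92.23297882080078), (30.42681884765625, 43.187320709228516), 106.83781433105469)
[array([115.61800507, 149.17415914]), array([123.90053422, 206.1894277 ]), array([99.51003961, 90.00888529])]
handles [0.46876451 0.30589832 0.187     ]
```

View pics/c4.png

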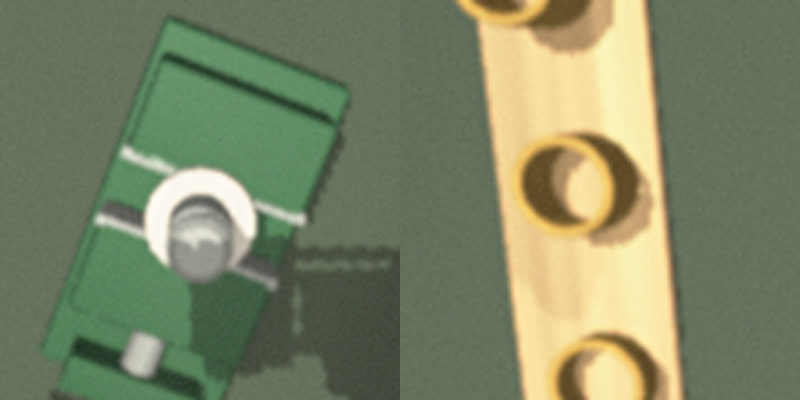

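Settled, the collar centre is at about (275,212.5), giving the axle at (0.5565,-0.023). The middle bush rim is at (115.4,150.6), giving about (0.501,-0.265), and the row heads about 14.6°.

```bash
python3 - <<'E'
from h import *
print(plane(cam('wrist'),(115.4,150.6),.036),plane(cam('wrist'),(275.0,212.4),.068));print(go([.501,-.265,.10],Rt(104.6)))
E
```

```text
[ 0.50121397 -0.26129641  0.036     ] [ 0.55611513 -0.01795773  0.068     ]
(array([-7.24, -0.05, -0.08]), array([ 28.  ,   2.06, -24.31]))
```

Emit:
{"api": "apply_moves", "payload": {
  "rows": [
    {"angular": [-7.2, 0, 0], "xyz": [16, 2.1, -24.3], "hand": 9.3},
    {"angular": [-7.2, 0, 0], "xyz": [16, 2.1, -24.3], "hand": 9.3},
    {"angular": [-7.2, 0, 0], "xyz": [16, 2.1, -24.3], "hand": 9.3},
    {"angular": [-7.2, 0, 0], "xyz": [16, 2.1, -24.3], "hand": 9.3},
    {"angular": [-7.2, 0, 0], "xyz": [26, 2.1, -24.3], "hand": 9.3},
    {"angular": [-7.2, 0, 0], "xyz": [26, 2.1, -24.3], "hand": 9.3},
    {"angular": [-7.2, 0, 0], "xyz": [26, 2.1, -24.3], "hand": 9.3},
    {"angular": [-7.2, 0, 0], "xyz": [26, 2.1, -24.3], "hand": 9.3}
  ]
}}

```text
time_s: 2.77
position: [0.501, -0.2434, 0.1484]
ee_rot: [65.3, 89.9, 170.1]
wrist_force: [1.9, 1.1, 0.0]
finger_gap: 0.0927
```

Emit:
{"api": "apply_moves", "payload": {
  "rows": [
    {"angular": [0, 0, 0], "xyz": [0, 0, 0], "hand": 9.3},
    {"angular": [0, 0, 0], "xyz": [0, 0, 0], "hand": 9.3},
    {"angular": [0, 0, 0], "xyz": [0, 0, 0], "hand": 9.3}
  ]
}}

```text
time_s: 3.02
position: [0.5021, -0.241, 0.1483]
ee_rot: [35.5, 89.9, 140.4]
wrist_force: [-0.0, -0.3, -0.1]
finger_gap: 0.0928
```

```bash
cat > bush.py <<'E'
from h import *
s=robot.state();c=cam('wrist');I=robot.camera('wrist')[:,:,::-1].copy();print(s['time_s'],s['position'],s['dq'].round(1))
h=cv2.cvtColor(I,cv2.COLOR_BGR2HSV)
b=cv2.inRange(h,(18,110,90),(30,255,255));
for k in cv2.findContours(b,0,1)[0]:
    if cv2.contourArea(k)>60 and cv2.boundingRect(k)[1]<280:print('brass',cv2.boundingRect(k),cv2.fitEllipse(k))
print('exp',proj(c,[.501,-.265,.036]),'TCP px',proj(c,s['position']))
cv2.imwrite('pics/b.png',I)
print(go([.501,-.265,.10],Rt(104.6)))
E
python3 bush.py
```

```text
3.0167 [ 0.5020944  -0.24102985  0.14834888] [-0.5 -2.1  0.6 -0.4  0.1  0.1  0.3]
brass (217, 247, 46, 50) ((240.1753692626953, 271.9073181152344), (43.686378479003906, 47.897037506103516), 12.479949951171875)
brass (224, 161, 50, 52) ((248.81398010253906, 187.3611297607422), (48.41691207885742, 50.22292709350586), 20.491796493530273)
brass (219, 58, 55, 58) ((246.4049835205078, 86.30272674560547), (52.66432189941406, 57.39421081542969), 158.14268493652344)
exp [251.91748104 188.86004654] TCP px [279.03665336 238.57285352]
(array([ 0.34,  0.05, -0.  ]), array([ 4.92,  0.75, -2.26]))
```

View pics/b.png

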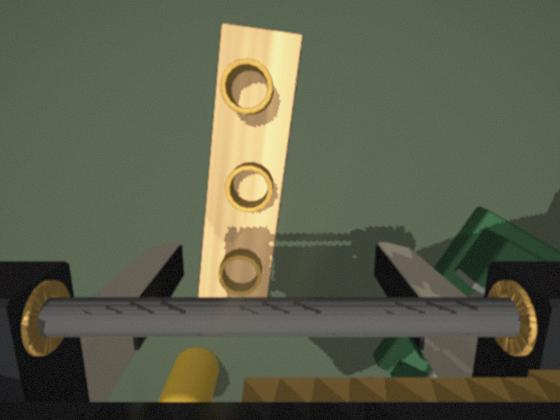

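The view shows the row, with the middle bush rim centred at (249,187).

```bash
python3 - <<'E'
from h import *
c=cam('wrist');P=plane(c,(248.8,187.2),.036);print(P,robot.state()['position']);P[2]=.014
print(plane(c,(246.4,86.3),.046),plane(c,(240.2,271.9),.026))
print(go(P,Rt(104.6)))
E
```

```text
[ 0.50099059 -0.26829093  0.036     ] [ 0.50241772 -0.24128708  0.14922332]
[ 0.42166935 -0.28884653  0.046     ] [ 0.58403319 -0.25711376  0.026     ]
(array([ 0.34,  0.05, -0.  ]), array([13.52,  0.83, -2.59]))
```

Emit:
{"api": "apply_moves", "payload": {
  "rows": [
    {"angular": [0, 0, 0], "xyz": [5, 0.8, -2.6], "hand": 9.3},
    {"angular": [0, 0, 0], "xyz": [7, 0.8, -2.6], "hand": 9.3},
    {"angular": [0, 0, 0], "xyz": [7, 0.8, -2.6], "hand": 9.3},
    {"angular": [0, 0, 0], "xyz": [7, 0.8, -2.6], "hand": 9.3},
    {"angular": [0, 0, 0], "xyz": [7, 0.8, -2.6], "hand": 9.3}
  ]
}}

```text
time_s: 3.48
position: [0.5026, -0.2675, 0.0813]
ee_rot: [-80.2, 89.9, 24.8]
wrist_force: [1.0, -0.5, 0.4]
finger_gap: 0.093
```

```bash
python3 bush.py; python3 - <<'E'
from h import *
c=cam('wrist');h=cv2.cvtColor(cv2.imread('pics/b.png'),cv2.COLOR_BGR2HSV)
b=cv2.inRange(h,(18,110,90),(30,255,255));b[290:]=0
for k in cv2.findContours(b,0,1)[0]:
    if cv2.contourArea(k)>300:
        (x,y),(a,d),_=cv2.fitEllipse(k);P=plane(c,(x,y),.036);print((x,y),a,d,P); P[2]=.014;print(go(P,Rt(104.6)))
E
```

```text
3.4833 [ 0.50260668 -0.26747762  0.08125193] [ 0.  -0.8  0.2 -0.2 -0.  -0.4  0.3]
brass (248, 179, 62, 67) ((278.1160583496094, 212.98561096191406), (59.85707092285156, 64.5372543334961), 2.2641918659210205)
brass (245, 50, 69, 74) ((279.4273376464844, 86.75114440917969), (67.7710952758789, 72.15782928466797), 175.29476928710938)
exp [282.94247755 215.96409607] TCP px [279.00975118 238.51901948]
(array([ 0.42, -0.02,  0.15]), array([-1.85,  0.1 ,  0.31]))
(278.1160583496094, 212.98561096191406) 59.85707092285156 64.5372543334961 [ 0.50013703 -0.26896317  0.036     ]
(array([ 0.42, -0.02,  0.15]), array([ 6.75,  0.31, -0.05]))
(279.4273376464844, 86.75114440917969) 67.7710952758789 72.15782928466797 [ 0.42036222 -0.28941384  0.036     ]
(array([ 0.42, -0.02,  0.15]), array([6.73, 8.54, 0.05]))
```

Emit:
{"api": "apply_moves", "payload": {
  "rows": [
    {"angular": [0, 0, 0], "xyz": [4, 0.2, 0], "hand": 9.3},
    {"angular": [0, 0, 0], "xyz": [6.7, 0.2, 0], "hand": 9.3},
    {"angular": [0, 0, 0], "xyz": [6.7, 0.2, 0], "hand": 9.3},
    {"angular": [0, 0, 0], "xyz": [6.7, 0.2, 0], "hand": 9.3},
    {"angular": [0, 0, 0], "xyz": [6.7, 0.2, 0], "hand": 3.0},
    {"angular": [0, 0, 0], "xyz": [6.7, 0.2, 0], "hand": 3.0},
    {"angular": [0, 0, 0], "xyz": [6.7, 0.2, 0], "hand": 3.0},
    {"angular": [0, 0, 0], "xyz": [6.7, 0.2, 0], "hand": 3.0}
  ]
}}

```text
time_s: 4.2
position: [0.5018, -0.2684, 0.0158]
ee_rot: [-110.7, 89.7, -5.7]
wrist_force: [0.4, 0.2, -0.2]
finger_gap: 0.0709
```

Emit:
{"api": "apply_moves", "payload": {
  "rows": [
    {"angular": [0, 0, 0], "xyz": [0, 0, 0], "hand": 3.0},
    {"angular": [0, 0, 0], "xyz": [0, 0, 0], "hand": 3.0},
    {"angular": [0, 0, 0], "xyz": [0, 0, 0], "hand": 3.0},
    {"angular": [0, 0, 0], "xyz": [0, 0, 0], "hand": 3.0}
  ]
}}

```text
time_s: 4.53
position: [0.5018, -0.2685, 0.0159]
ee_rot: [-110.0, 89.7, -5.0]
wrist_force: [-1.1, -0.6, -0.7]
finger_gap: 0.0441
```

Emit:
{"api": "apply_moves", "payload": {
  "rows": [
    {"angular": [0, 0, 0], "xyz": [0, 0, 0], "hand": 3.0},
    {"angular": [0, 0, 0], "xyz": [0, 0, 0], "hand": 3.0},
    {"angular": [0, 0, 0], "xyz": [-4, 0, 0], "hand": 3.0},
    {"angular": [0, 0, 0], "xyz": [-8, 0, 0], "hand": 3.0},
    {"angular": [0, 0, 0], "xyz": [-12, 0, 0], "hand": 3.0},
    {"angular": [0, 0, 0], "xyz": [-16, 0, 0], "hand": 3.0},
    {"angular": [0, 0, 0], "xyz": [-16, 0, 0], "hand": 3.0}
  ]
}}

```text
time_s: 5.12
position: [0.504, -0.2704, 0.1829]
ee_rot: [-122.0, 89.2, -17.0]
wrist_force: [0.6, -0.6, 0.1]
finger_gap: 0.0302
```

```bash
python3 - <<'E'
from h import *
c=cam('wrist');s=robot.state();print(s)
I=robot.camera('wrist')[:,:,::-1].copy();cv2.imwrite('pics/b2.png',I);h=cv2.cvtColor(I,cv2.COLOR_BGR2HSV)
b=cv2.inRange(h,(18,110,90),(30,255,255));b[300:]=0
for k in cv2.findContours(b,0,1)[0]:
    if cv2.contourArea(k)>300:
        (x,y),(a,d),_=cv2.fitEllipse(k);print((x,y),a,d,cv2.boundingRect(k))
# expected rim at underside=tcp-.010, top = tcp+.020
for dz in(.02,-.01):print(proj(c,s['position']+[0,0,dz]))
print(go([.5565,-.0225,.18],Rt(104.6)))
E
```

```text
{'time_s': 5.1167, 'joint_positions': array([ 12.32643985,  24.2721714 ,  14.33722017, 113.6452895 ,
        -8.88189473,  42.27989237, 136.93194888]), 'dq': array([ 0.82202821,  4.31984962, -1.78933351,  4.1880373 , -1.71926318,
       -7.40407684,  1.62167977]), 'effort': array([ -1.57503124, -58.28008533,   3.55548285, -20.33700764,
         0.29089278,   1.76361982,  -0.32962513]), 'position': array([ 0.50395348, -0.27038149,  0.18289002]), 'ee_rot': array([-122.01420099,   89.17688755,  -17.03545198]), 'wrist_force': array([ 0.57747946, -0.58496639,  0.14858608]), 'ft_torque': array([ 0.00154569, -0.06926382, -0.00589903]), 'finger_gap': 0.03019586567714344}
(271.9248352050781, 261.22998046875) 39.70928955078125 42.5690803527832 (251, 240, 42, 43)
(282.91485595703125, 184.41213989257812) 42.60426330566406 45.089874267578125 (261, 161, 45, 47)
(283.91363525390625, 94.13329315185547) 46.70541000366211 49.60009765625 (260, 69, 48, 51)
[278.79107392 251.55423112]
[279.09918559 232.98740171]
(array([ 0.41, -0.33,  0.57]), array([ -0.03, -11.56,  22.47]))
```

The fingers had not finished closing when I lifted, so the bush is still standing. I'll re-measure it and try again.

```bash
python3 - <<'E'
from h import *
c=cam('wrist');s=robot.state();P=plane(c,(282.9,185.5),.036);print(s['time_s'],P,s['position'],s['finger_gap']);P[2]=.085;print(go(P,Rt(104.6)))
E
```

```text
5.1667 [ 0.49955903 -0.26715259  0.036     ] [ 0.50302841 -0.26949036  0.1798444 ] 0.029705560169248604
(array([ 0.41, -0.33,  0.57]), array([9.48, 0.37, 0.37]))
```

Emit:
{"api": "apply_moves", "payload": {
  "rows": [
    {"angular": [0.4, -0.3, 0.6], "xyz": [2, 0.2, 0.2], "hand": 8.0},
    {"angular": [0.4, -0.3, 0.6], "xyz": [4, 0.2, 0.2], "hand": 8.0},
    {"angular": [0.4, -0.3, 0.6], "xyz": [6, 0.2, 0.2], "hand": 8.0},
    {"angular": [0.4, -0.3, 0.6], "xyz": [9, 0.2, 0.2], "hand": 8.0},
    {"angular": [0.4, -0.3, 0.6], "xyz": [9.5, 0.2, 0.2], "hand": 8.0},
    {"angular": [0.4, -0.3, 0.6], "xyz": [9.5, 0.2, 0.2], "hand": 8.0},
    {"angular": [0.4, -0.3, 0.6], "xyz": [9.5, 0.2, 0.2], "hand": 8.0}
  ]
}}

```text
time_s: 5.75
position: [0.5013, -0.2684, 0.0847]
ee_rot: [80.9, 89.9, -174.5]
wrist_force: [0.5, -0.5, -0.3]
finger_gap: 0.072
```

```bash
cat > near.py <<'E'
from h import *
c=cam('wrist');s=robot.state();print(s['time_s'],s['position'],s['finger_gap'],s['dq'].round(1).max())
I=robot.camera('wrist')[:,:,::-1].copy();cv2.imwrite('pics/b3.png',I);h=cv2.cvtColor(I,cv2.COLOR_BGR2HSV)
b=cv2.inRange(h,(18,110,90),(30,255,255));b[300:]=0
for k in cv2.findContours(b,0,1)[0]:
    if cv2.contourArea(k)>300:
        (x,y),(a,d),_=cv2.fitEllipse(k);bb=cv2.boundingRect(k);y2=bb[1]+bb[3]-bb[2]/2
        P=plane(c,(x,y2),.036);print((x,y),y2,a,d,bb,P,end=' ');P[2]=.012;print(go(P,Rt(104.6)))
E
python3 near.py
```

```text
5.75 [ 0.50126968 -0.26842864  0.0846869 ] 0.07200163343207115 0.5
(266.20782470703125, 290.9139404296875) 276.0 13.42406940460205 40.51411437988281 (245, 282, 44, 16) [ 0.54714655 -0.26598821  0.036     ] (array([-0.  , -0.04, -0.02]), array([ 7.34, -4.45, -0.88]))
(458.5981140136719, 290.54058837890625) 283.5 17.022937774658203 33.0086555480957 (443, 281, 33, 19) [ 0.51764205 -0.12841261  0.036     ] (array([-0.  , -0.04, -0.02]), array([ 7.33, -5.06, 13.18]))
(279.0059509277344, 213.9154510498047) 215.5 58.88895797729492 63.69050979614258 (249, 181, 61, 65) [ 0.50077703 -0.26842612  0.036     ] (array([-0.  , -0.04, -0.02]), array([7.34, 0.1 , 0.06]))
(279.314208984375, 90.18268585205078) 93.0 66.58648681640625 70.63887786865234 (246, 54, 68, 73) [ 0.42188603 -0.28871494  0.036     ] (array([-0.  , -0.04, -0.02]), array([7.35, 8.24, 0.08]))
```

Emit:
{"api": "apply_moves", "payload": {
  "rows": [
    {"angular": [0, 0, 0], "xyz": [4, 0.1, 0], "hand": 8},
    {"angular": [0, 0, 0], "xyz": [7.2, 0.1, 0], "hand": 8},
    {"angular": [0, 0, 0], "xyz": [7.2, 0.1, 0], "hand": 8},
    {"angular": [0, 0, 0], "xyz": [7.2, 0.1, 0], "hand": 2.5},
    {"angular": [0, 0, 0], "xyz": [7.2, 0.1, 0], "hand": 2.5},
    {"angular": [0, 0, 0], "xyz": [7.2, 0.1, 0], "hand": 2.5},
    {"angular": [0, 0, 0], "xyz": [7.2, 0.1, 0], "hand": 2.5},
    {"angular": [0, 0, 0], "xyz": [7.2, 0.1, 0], "hand": 2.5}
  ]
}}

```text
time_s: 6.47
position: [0.5017, -0.2693, 0.015]
ee_rot: [-144.1, 89.8, -39.5]
wrist_force: [0.3, -0.5, 0.2]
finger_gap: 0.0513
```

Emit:
{"api": "apply_moves", "payload": {
  "rows": [
    {"angular": [0, 0, 0], "xyz": [0, 0, 0], "hand": 2.5},
    {"angular": [0, 0, 0], "xyz": [0, 0, 0], "hand": 2.5},
    {"angular": [0, 0, 0], "xyz": [0, 0, 0], "hand": 2.5},
    {"angular": [0, 0, 0], "xyz": [0, 0, 0], "hand": 2.5},
    {"angular": [0, 0, 0], "xyz": [0, 0, 0], "hand": 2.5},
    {"angular": [0, 0, 0], "xyz": [0, 0, 0], "hand": 2.5}
  ]
}}

```text
time_s: 6.97
position: [0.5016, -0.2693, 0.0149]
ee_rot: [-145.1, 89.9, -40.5]
wrist_force: [1.0, -0.4, -0.5]
finger_gap: 0.0251
```

```bash
python3 near.py
```

```text
6.9667 [ 0.50159801 -0.26927329  0.01488312] 0.025124833519110535 0.1
(280.7437438964844, 244.79605102539062) 252.0 64.9517593383789 86.98477172851562 (243, 201, 78, 90) [ 0.50143805 -0.26838088  0.036     ] (array([ 0.  , -0.12,  0.08]), array([ 0.29, -0.01,  0.09]))
(281.60015869140625, 77.43275451660156) 81.0 95.00288391113281 101.22119903564453 (234, 26, 96, 103) [ 0.42122983 -0.2889218   0.036     ] (array([ 0.  , -0.12,  0.08]), array([0.27, 8.27, 0.13]))
```

View pics/b3.png

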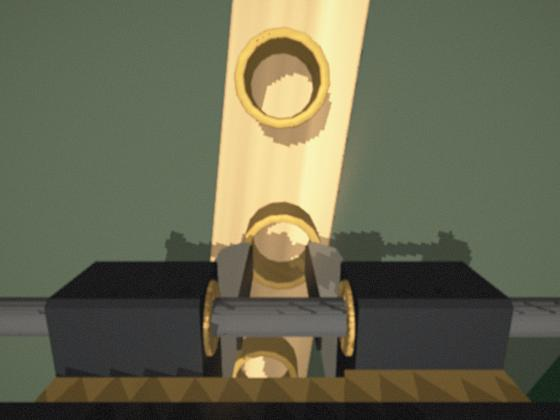

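The wrist view shows the fingers near the bush, but the reported gap is below 42 mm with no contact. I need the side camera to see the finger height relative to the bush.

```bash
python3 - <<'E'
from h import *
I=robot.camera('side')[:,:,::-1];cv2.imwrite('pics/s1.png',I)
cv2.imwrite('pics/s1c.png',cv2.resize(I[300:410,190:350],(800,550),interpolation=2))
c=cam('side');s=robot.state();print(proj(c,s['position']),proj(c,[.501,-.2685,.006]),proj(c,[.501,-.2685,.036]))
E
```

```text
[265.79315123 375.63722005] [265.39480461 377.9937385 ] [265.43859334 368.4335599 ]
```

View pics/s1c.png

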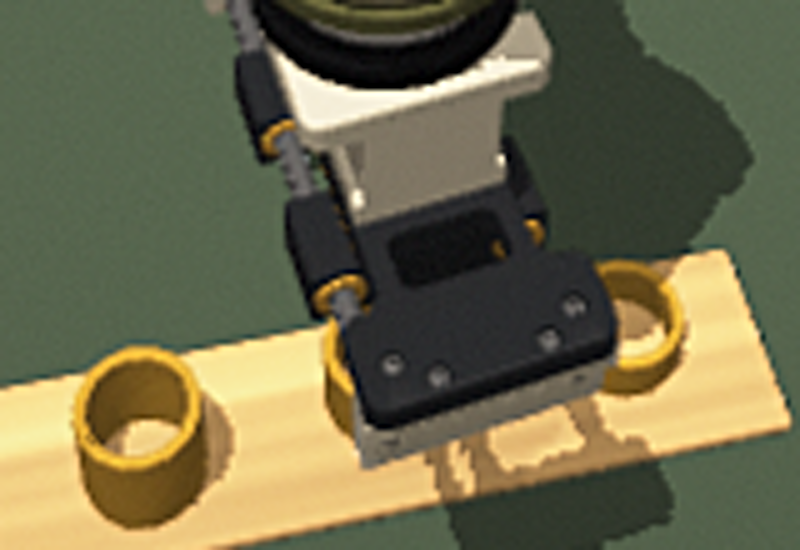

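The fingertips appear about 30 mm behind the reported TCP: their corners in the wrist view are at row 245, where the tip should be at row 225. The fingers therefore closed above the bush, with no contact and no force. I'll reopen, descend about 25 mm more while watching the force, and grip.

Emit:
{"api": "apply_moves", "payload": {
  "rows": [
    {"angular": [0, 0, 0], "xyz": [-1, 0, 0], "hand": 7.5},
    {"angular": [0, 0, 0], "xyz": [-1, 0, 0], "hand": 7.5},
    {"angular": [0, 0, 0], "xyz": [-1, 0, 0], "hand": 7.5},
    {"angular": [0, 0, 0], "xyz": [-1, 0, 0], "hand": 7.5},
    {"angular": [0, 0, 0], "xyz": [-1, 0, 0], "hand": 7.5},
    {"angular": [0, 0, 0], "xyz": [-1, 0, 0], "hand": 7.5},
    {"angular": [0, 0, 0], "xyz": [0, 0, 0], "hand": 7.5},
    {"angular": [0, 0, 0], "xyz": [0.5, 0, 0], "hand": 7.5}
  ]
}}

```text
time_s: 7.73
position: [0.5015, -0.2691, 0.0089]
ee_rot: [-145.8, 89.9, -41.2]
wrist_force: [-0.6, 0.5, -0.6]
finger_gap: 0.0726
```

```bash
python3 near.py; python3 - <<'E'
from h import *
I=cv2.cvtColor(cv2.imread('pics/b3.png'),cv2.COLOR_BGR2GRAY)
for v in range(196,300,8): print(v,' '.join('%3d'%x for x in I[v,160:280:5]))
E
```

```text
7.7333 [ 0.50154052 -0.26912268  0.00889041] 0.0725895056859871 5.9
(461.3739013671875, 290.24383544921875) 284.5 15.26188850402832 30.98699188232422 (446, 281, 31, 19) [ 0.49308133 -0.17614521  0.036     ] (array([ 0.01, -0.05, -0.  ]), array([-0.41, -1.58,  9.17]))
(280.58856201171875, 250.6872100830078) 254.0 82.8108901977539 91.23833465576172 (238, 203, 86, 94) [ 0.50020656 -0.2686636   0.036     ] (array([ 0.01, -0.05, -0.  ]), array([-0.4 ,  0.07,  0.04]))
(281.59405517578125, 75.85130310058594) 80.5 98.8872299194336 105.72378540039062 (231, 22, 101, 109) [ 0.42149659 -0.28876284  0.036     ] (array([ 0.01, -0.05, -0.  ]), array([-0.4 ,  8.19,  0.08]))
196  93  92  94  89  95  92  96  95  90  92  94 190 197 194 193 190 189 197 203 207 199 198 204 207
204  91  94  95  93  97  90  93  92  91  96  92 194 193 195 191 189 193 199 202 204 198 199 190 180
212  93  96  94  92  96  94  96  97  89  94  89 195 195 197 189 184 188 198 202 197  87  88  93  93
220  95  93  92  95  96  92  96  93  90  95  96 197 195 195 192 187 190 200 146  92  88 123 193 196
228  92  93  92  96  92  93  99  
[... 166 characters left out ...]

244  72  60  59  56  67  92  90  92  63  63 106 123 124 123 117 121 121 184 126 131 147 146 186 159
252  86  69  89  89  92  93  91  73  16  57 115 122 124 121 113 116 109 124  72  80 130 132 136 130
260  90  90  92  89  90  88  77  17   6  57 122 121 125 120 116 118 115 120  78  78  79 186 206 201
268  89  89  88  87  91  75  13  20  15  52 124 118 123 120 118 118 128 182 116  82  80  81  79  80
276  90  90  90  90  76  20  17  18  23  55 122 121 120 115 115 120 127 124 121  89  79  82  71  67
284  88  92  94  74  18  11   5  23  37  70 122 123 121 115 116 121 125 122 121 114 127  88  76  71
292  88  94  77  14  19  11  17  28  59  79 124 118 119 116 115 120 122 123 120 122 127 126 119 118
```

Emit:
{"api": "apply_moves", "payload": {
  "rows": [
    {"angular": [0, 0, 0], "xyz": [0.7, 0, 0], "hand": 7.5},
    {"angular": [0, 0, 0], "xyz": [1.4, 0, 0], "hand": 7.5},
    {"angular": [0, 0, 0], "xyz": [1.9, 0, 0], "hand": 7.5},
    {"angular": [0, 0, 0], "xyz": [1.9, 0, 0], "hand": 2.5},
    {"angular": [0, 0, 0], "xyz": [1.9, 0, 0], "hand": 2.5},
    {"angular": [0, 0, 0], "xyz": [1.9, 0, 0], "hand": 2.5},
    {"angular": [0, 0, 0], "xyz": [1.9, 0, 0], "hand": 2.5},
    {"angular": [0, 0, 0], "xyz": [1.9, 0, 0], "hand": 2.5}
  ]
}}

```text
time_s: 8.45
position: [0.5012, -0.269, -0.0106]
ee_rot: [-160.0, 89.9, -55.4]
wrist_force: [-0.6, -0.2, 0.1]
finger_gap: 0.0461
```

Emit:
{"api": "apply_moves", "payload": {
  "rows": [
    {"angular": [0, 0, 0], "xyz": [0, 0, 0], "hand": 2.5},
    {"angular": [0, 0, 0], "xyz": [0, 0, 0], "hand": 2.5},
    {"angular": [0, 0, 0], "xyz": [0, 0, 0], "hand": 2.5},
    {"angular": [0, 0, 0], "xyz": [0, 0, 0], "hand": 2.5},
    {"angular": [0, 0, 0], "xyz": [0, 0, 0], "hand": 2.5}
  ]
}}

```text
time_s: 8.87
position: [0.5013, -0.269, -0.0105]
ee_rot: [-154.3, 89.9, -49.7]
wrist_force: [-0.3, -0.5, 1.9]
finger_gap: 0.0403
```

Gripped: the gap stopped at 40 mm. I'll lift it and carry it to a spot beside the axle.

Emit:
{"api": "apply_moves", "payload": {
  "rows": [
    {"angular": [0, 0, 0], "xyz": [-3, 0, 0], "hand": 2.5},
    {"angular": [0, 0, 0], "xyz": [-6, 0, 0], "hand": 2.5},
    {"angular": [0, 0, 0], "xyz": [-10, 0, 0], "hand": 2.5},
    {"angular": [0, 0, 0], "xyz": [-14, -1.5, 4], "hand": 2.5},
    {"angular": [0, 0, 0], "xyz": [-15, -3, 8], "hand": 2.5},
    {"angular": [0, 0, 0], "xyz": [-15, -5, 11.5], "hand": 2.5},
    {"angular": [0, 0, 0], "xyz": [-15, -5.9, 14.9], "hand": 2.5},
    {"angular": [0, 0, 0], "xyz": [-15, -5.9, 14.9], "hand": 2.5}
  ]
}}

```text
time_s: 9.53
position: [0.5214, -0.1022, 0.1397]
ee_rot: [-51.8, 89.9, 53.3]
wrist_force: [-0.2, 0.2, -1.6]
finger_gap: 0.0406
```

Emit:
{"api": "apply_moves", "payload": {
  "rows": [
    {"angular": [0, 0, 0], "xyz": [0, 0, 0], "hand": 2.5},
    {"angular": [0, 0, 0], "xyz": [0, 0, 0], "hand": 2.5}
  ]
}}

```text
time_s: 9.7
position: [0.5214, -0.101, 0.1396]
ee_rot: [-42.9, 89.8, 62.3]
wrist_force: [0.7, -0.1, -1.8]
finger_gap: 0.0407
```

```bash
python3 - <<'E'
from h import *
c=cam('wrist');s=robot.state();print(s['time_s'],s['position'],s['finger_gap'],s['dq'].round(1))
I=robot.camera('wrist')[:,:,::-1].copy();cv2.imwrite('pics/a1.png',I);h=cv2.cvtColor(I,cv2.COLOR_BGR2HSV)
T=robot.camera('top')[:,:,::-1].copy();cv2.imwrite('pics/t1.png',T)
b=cv2.inRange(h,(18,110,90),(30,255,255));b[320:]=0
for k in cv2.findContours(b,0,1)[0]:
    if cv2.contourArea(k)>200:print('brass',cv2.fitEllipse(k),cv2.boundingRect(k))
tcp=s['position'];R=tool(s);dn=R.apply([1,0,0]);print('exp bush top/bottom centre',proj(c,tcp-dn*.0465),proj(c,tcp-dn*.0165))
print('axle exp collar, top',proj(c,[.5562,-.0228,.068]),proj(c,[.5562,-.0228,.116]))
cv2.imwrite('pics/a1c.png',np.hstack([cv2.resize(I[130:310,200:470],(800,533)),]))
E
```

```text
9.7 [ 0.5214132  -0.10097777  0.13963804] 0.04068192161912606 [ 2.5  0.4  1.6 -0.2  0.3 -0.2  0.6]
brass ((385.16534423828125, 297.9906311035156), (16.57578468322754, 42.41838073730469), 157.56533813476562) (373, 281, 24, 39)
brass ((172.18272399902344, 297.9355773925781), (16.300521850585938, 41.226139068603516), 21.543439865112305) (161, 281, 24, 39)
brass ((278.7268981933594, 259.6085205078125), (88.33795166015625, 94.65081024169922), 89.6298828125) (233, 213, 93, 85)
brass ((93.37969207763672, 218.31629943847656), (46.844974517822266, 55.43472671508789), 79.61170959472656) (66, 194, 58, 50)
brass ((79.55548095703125, 19.053417205810547), (42.4998664855957, 86.46063995361328), 101.26811981201172) (34, 0, 83, 46)
exp bush top/bottom centre [279.1869846 272.2535148] [279.04120893 248.69210614]
axle exp collar, top [362.12702484 273.90192276] [378.32187309 303.93254651]
```

View pics/a1c.png

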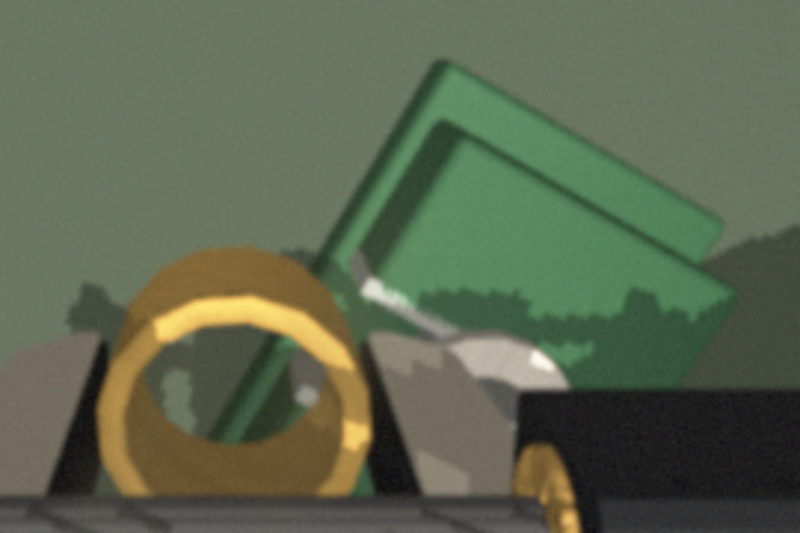

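The bush is held level with a clear bore, rim centred at u≈279. The collar is partly visible at right. I'll refine the axle position from the saved settled views.

```bash
python3 - <<'E'
from h import *
def L(f):
    i=dict(np.load(f));return (np.array([[i['fx'],0,i['cx']],[0,i['fy'],i['cy']],[0,0,1]]),cv2.Rodrigues(i['rvec'])[0],i['tvec'])
c2=L('w2.npz');print('w2 axle',plane(c2,(275.0,212.4),.068),'w2 bush (known .501,-.2688)',plane(c2,(115.4,150.6),.036))
for n in('top','side'):
    c=cam(n);I=cv2.imread(f'pics/{n}0.png');h=cv2.cvtColor(I,cv2.COLOR_BGR2HSV)
    q=proj(c,[.556,-.0225,.068]).astype(int);m=cv2.inRange(h,(0,0,185),(180,50,255))
    w=np.zeros_like(m);w[q[1]-18:q[1]+18,q[0]-22:q[0]+22]=255;m&=w
    k=max(cv2.findContours(m,0,1)[0],key=cv2.contourArea);e=cv2.minAreaRect(cv2.convexHull(k));print(n,q,e,cv2.boundingRect(k))
    b=cv2.boundingRect(k);u=b[0]+(b[2]-1)/2;
    print(plane(c,(u,b[1]+(b[3]-1)/2),.068))
    m=cv2.inRange(h,(16,120,60),(30,255,255));P=proj(c,[.501,-.2688,.036])
    for k in cv2.findContours(m,0,1)[0]:
        b=cv2.boundingRect(k)
        if b[2]<45 and cv2.contourArea(k)>40 and abs(b[0]+b[2]/2-P[0])<15 and abs(b[1]+b[3]/2-P[1])<20: print('bush',P,b)
E
```

```text
w2 axle [ 0.55668317 -0.02184122  0.068     ] w2 bush (known .501,-.2688) [ 0.50112576 -0.26528286  0.036     ]
top [315 205] ((315.9555969238281, 206.10650634765625), (31.692312240600586, 18.384618759155273), 22.61986541748047) (298, 197, 36, 21)
[ 0.55059957 -0.02357426  0.068     ]
bush [401.17879178 228.28697665] (385, 209, 25, 28)
side [283 252] ((283.1588134765625, 255.03529357910156), (23.536956787109375, 13.015829086303711), 12.528807640075684) (272, 247, 24, 15)
[ 0.55597194 -0.02711627  0.068     ]
bush [265.45070017 368.5983611 ] (254, 358, 31, 33)
```

Emit:
{"api": "apply_moves", "payload": {
  "rows": [
    {"angular": [0, 0, 0], "xyz": [-1, -4, 1], "hand": 2.5},
    {"angular": [0, 0, 0], "xyz": [-1, -8, 3], "hand": 2.5},
    {"angular": [0, 0, 0], "xyz": [-1, -11.5, 5.1], "hand": 2.5},
    {"angular": [0, 0, 0], "xyz": [-1, -11.5, 5.1], "hand": 2.5},
    {"angular": [0, 0, 0], "xyz": [-1, -11.5, 5.1], "hand": 2.5},
    {"angular": [0, 0, 0], "xyz": [-1, -11.5, 5.1], "hand": 2.5}
  ]
}}

```text
time_s: 10.3
position: [0.6183, -0.0269, 0.1492]
ee_rot: [14.9, 90.0, 119.8]
wrist_force: [-1.2, -0.9, -0.5]
finger_gap: 0.0409
```

```bash
python3 - <<'E'
from h import *
c=cam('wrist');s=robot.state();print(s['time_s'],s['position'],s['finger_gap'],abs(s['dq']).max().round(1))
I=robot.camera('wrist')[:,:,::-1].copy();cv2.imwrite('pics/a2.png',I);h=cv2.cvtColor(I,cv2.COLOR_BGR2HSV)
np.savez('a2.npz',**robot.camera_info('wrist'))
m=cv2.inRange(h,(0,0,190),(180,60,255));q=proj(c,[.5565,-.024,.068]).astype(int);print(q,proj(c,[.5565,-.024,.116]))
w=np.zeros_like(m);w[max(0,q[1]-40):q[1]+40,q[0]-40:q[0]+40]=255;m&=w
m=cv2.morphologyEx(m,cv2.MORPH_OPEN,np.ones((5,5)))
k=max(cv2.findContours(m,0,1)[0],key=cv2.contourArea);print(cv2.boundingRect(k),cv2.minEnclosingCircle(k),cv2.fitEllipse(cv2.convexHull(k)))
g=cv2.cvtColor(I,cv2.COLOR_BGR2GRAY)
for v in range(q[1]-40,q[1]+60,5): print(v,' '.join('%3d'%x for x in g[v,q[0]-44:q[0]+45:4]))
print(q[0]-44)
E
```

```text
10.3 [ 0.61833985 -0.02685805  0.14915557] 0.04087532516020116 1.2
[303 128] [309.03486019 130.13966877]
(263, 88, 80, 75) ((301.9338073730469, 124.2044677734375), 40.40290069580078) ((300.8694763183594, 124.83116912841797), (72.33663940429688, 82.69158935546875), 115.24635314941406)
88 125 137  88  65 147 240 242 252 195 138 141 136 139 137 139 138 136 133 133 131 133 132 130
93 135 136 129  85  82  66 117 236 240 251 222 234 232 236 177 134 135 134 133 131 133 132 132
98 132 135 135 125  98  84  78 202 251 252 252 252 251 252 251 252 253 141 133 131 131 132 130
103 134 132 133 136 129 124 254 253 252 252 253 252 252 251 252 252 252 253 197 132 133 131 132
108 135 133 134 132 126 255 253 252 252 253 252 224 202 184 193 228 251 252 252 173 130 130 132
113 131 130 131 132 241 253 253 252 253 195 189 192 216 223 221 196 187 233 251 253 129 130 132
118 129 131 130 128 254 253 252 253 190 187 223 238 236 236 239 240 230 172 228 249 232 140 130
123 101 131 129 172 253 252 252 192 185 204 238 237 234 241 238 236 235 220 172 252 245 234 245
128 237 218 103 217 253 252 253 181 186 231 237 23
[... 405 characters left out ...]
 191 202  92 126 130 127
153 134 137 137 134 138 135 252 253 252 253 200 186 171 168 176 188 196 192  95 116 127 124 124
158 136 137 136 138 135 139 132 209 254 253 244 202 191 189 198 193 145  84  83 128 124 128 104
163 132 133 137 135 132 136 132 134 133 135 194 168 131 123 152 168 218 139 116 125 125 117 118
168 129 132 132 134 135 134 134 135 132 135 136 132 128 129 132 137 224 235 230 169 113 103 119
173 127 132 132 132 135 137 134 133 132 132 133 133 132 129 128 129 126 127 218 233 227 196 119
178 131 130 130 133 132 133 134 134 131 130 131 133 131 129 128 125 126 131 127 126 178 205 117
183 126 128 128 134 132 132 134 133 132 132 131 131 128 128 128 131 128 125 131 120  84 116 118
259
```

```bash
python3 - <<'E'
from h import *
c=cam('wrist');I=cv2.imread('pics/a2.png');h=cv2.cvtColor(I,cv2.COLOR_BGR2HSV);g=cv2.cvtColor(I,cv2.COLOR_BGR2GRAY)
m=cv2.inRange(g,205,246);w=np.zeros_like(m);cv2.circle(w,(311,130),21,255,-1);m&=w;m=cv2.morphologyEx(m,cv2.MORPH_OPEN,np.ones((5,5)))
k=max(cv2.findContours(m,0,1)[0],key=cv2.contourArea);b=cv2.boundingRect(k);print(b,cv2.minEnclosingCircle(k))
u,v=b[0]+(b[2]-1)/2,b[1]+(b[3]-1)/2;print('top',u,v,plane(c,(u,v),.116));print('collar',plane(c,(305.5,127.7),.068))
P=plane(c,(u,v),.116);print(robot.state()['position'],go([P[0],P[1],.12],Rt(104.6)))
# bush ring in same frame
b=cv2.inRange(h,(18,110,90),(30,255,255));b[320:]=0
k=max(cv2.findContours(b,0,1)[0],key=cv2.contourArea);print('bush',cv2.boundingRect(k))
for v in range(205,300,5): print(v,' '.join('%3d'%x for x in g[v,225:336:5]))
E
```

```text
(294, 113, 35, 36) ((310.7471008300781, 130.14671325683594), 18.610109329223633)
top 311.0 130.5 [ 0.55603142 -0.02312285  0.116     ]
collar [ 0.55558743 -0.02313984  0.068     ]
[ 0.61796361 -0.02730903  0.14939009] (array([ 0.2 ,  0.02, -0.  ]), array([2.94, 5.88, 1.99]))
bush (233, 214, 93, 84)
205  51  53 114 119 124 166 215 223 201 149  93 119 129 129 125 128 125 124 127 123  88 118 116
210  69  50  52  62 123 195 216 219 177  87 123 122  98 125 124 126 128 127 125 106 112 116 113
215 127 114  64  47 174 217 227 196 127 108 109 107 109 108  81  86 119 121 127  93 117 117 115
220 123 126 129 112  81 217 165 108 112 110 107 111 106 106 105  97  76  87  82 119 114 119 115
225 121 123 128 126 126  99 109 113 110 105 106 108 106 105 101 101  98  78  83  90 113 118 117
230 114 120 121 124 115 106 110 110 111 149 159 177 184 114 101 101  97  98 117  84  99  81 105
235  92 109 111  91 102 105 122 210 220 220 216 215 216 218 213 187 102  98  89  85  82  81  77
240 113 103  92  79  93 143 206 207 182 117 101  73  88 171 207 204 210 101  97  79  81  79  76
245 111 111  87 100 127 145 145 
[... 323 characters left out ...]
  83  87 133 138  43  91 112
265 103  21 141 150  82  90  84  81  81  79  81  76  76  81  81  80  84 103 110 136  48  36 113
270  50  19 139 137  89  92 130  95  91  78  77  75  76  82  76  82 106 102 106 138  70  28 108
275  22  21 135 146  90  83  91  97 119  94  77  75  80  80  83  86  89  86 128 211  90  22  85
280  23  26 135 143  87  89  89  88  87  88  89  83  92  92  88  87  90  87 138 170  47  26  28
285  29  27 122 148  93  89  89  84  90  88  85  83  85  89  89  93  84  85 137 142  20  24  21
290  26  37  82 142 141  91  92  87  84  88  93  87  89  89  84  87  84  86 144 115  29  22  30
295  32  43  84 104 144 106  91  89  88  88  86  88  90  88  85  85  87 141 135  72  69  20  27
```

Emit:
{"api": "apply_moves", "payload": {
  "rows": [
    {"angular": [0.2, 0, 0], "xyz": [0, 3, 1], "hand": 2.5},
    {"angular": [0.2, 0, 0], "xyz": [0.5, 5.95, 2], "hand": 2.5},
    {"angular": [0.2, 0, 0], "xyz": [1.2, 5.95, 2], "hand": 2.5},
    {"angular": [0.2, 0, 0], "xyz": [1.2, 5.95, 2], "hand": 2.5},
    {"angular": [0.2, 0, 0], "xyz": [1.2, 5.95, 2], "hand": 2.5},
    {"angular": [0.2, 0, 0], "xyz": [1.2, 5.95, 2], "hand": 2.5}
  ]
}}

```text
time_s: 10.85
position: [0.5563, -0.0242, 0.1379]
ee_rot: [-102.0, 89.9, 2.5]
wrist_force: [-0.2, 0.4, -1.3]
finger_gap: 0.0407
```

```bash
python3 - <<'E'
from h import *
c=cam('wrist');s=robot.state();print(s['time_s'],s['position'],s['finger_gap'],abs(s['dq']).max().round(1),s['wrist_force'])
print(go([.5555,-.0232,.0515],Rt(104.6)))
I=robot.camera('wrist')[:,:,::-1].copy();cv2.imwrite('pics/a3.png',I);g=cv2.cvtColor(I,cv2.COLOR_BGR2GRAY)
print([proj(c,[.556,-.0231,z]).round(1) for z in(.116,.098,.068)])
for v in range(205,300,4): print(v,' '.join('%3d'%x for x in g[v,225:336:4]))
E
```

```text
10.85 [ 0.55626337 -0.02419095  0.13785883] 0.04067090657052633 0.4 [-0.21961444  0.3552428  -1.30897374]
(array([-0.08, -0.01,  0.06]), array([8.64, 0.06, 0.12]))
[array([280.7, 227.3]), array([280.5, 219.5]), array([280.3, 208.6])]
205 237 239 228 185  98  97 254 252 251 246 170 201 155 178 182 180 143 135 173 243 250 250 250 162 228 226 199 152
209 120 153 234 235 232 161 253 251 251 211 150 187 195 188 190 182 193 192 135 167 251 251 253 113 130 173 227 228
213 127 127 125 154 232 235 252 251 251 204 187 177 171 176 150 181 200 143 168 153 239 250 253 125 131 128 125 199
217 129 126 125 126 123 174 250 251 254 140 108 112 115 113 113 111 108 106 114 119 192 222 246 125 130 127 122 112
221 125 124 124 129 125 126 216 222 110 110 114 117 114 113 113 111 109 105 104 103 181 201 122 119 128 128 108 122
225 124 121 126 127 124 123 120 108 108 112 113 117 117 110 113 116 106 106 103 105 101 163  94 100 121 123 119 119
229 122 125 124 127 128 124 108 113 110 108 116 121 118 131 133 127  94 101 106 105 104 104 123 102  99 106 107  93
233 122 123 126 126 125 101 107 109 110 171 223 227 22
[... 1217 characters left out ...]
  42
277  28  29  83 142 133  90  90  88  92  93  86  85  82  85  85  83  91  87  89  91  96  89 102 200 208  96  17  19
281  32  28  77 144 138  88  92  89  90  89  92  91  92  84  89  86  92  92  94  90  90  84  92 142 142  38  21  30
285  27  29  56 142 144  94  92  92  87  88  91  92  83  87  87  88  93  91  92  88  89  86 110 144 136  19  29  25
289  26  29  96 133 145 134  93  93  87  90  86  95  88  86  88  88  85  85  88  90  88  89 134 143  99  33  17  29
293  28  31 108 116 136 149 101  90  89  91  91  86  84  90  91  86  92  88  90  85  86 115 144 138  76  53  25  19
297  50  47  68  61  84 100  99  69  75  70  74  73  68  68  71  74  74  74  73  75  74  99  98  81  65  56  44  37
```

Emit:
{"api": "apply_moves", "payload": {
  "rows": [
    {"angular": [0, 0, 0], "xyz": [0.5, 0.06, 0.12], "hand": 2.5},
    {"angular": [0, 0, 0], "xyz": [1.5, 0.06, 0.12], "hand": 2.5},
    {"angular": [0, 0, 0], "xyz": [2.5, 0.06, 0.12], "hand": 2.5},
    {"angular": [0, 0, 0], "xyz": [3.2, 0.06, 0.12], "hand": 2.5},
    {"angular": [0, 0, 0], "xyz": [3.8, 0.06, 0.12], "hand": 2.5},
    {"angular": [0, 0, 0], "xyz": [4.3, 0.06, 0.12], "hand": 2.5},
    {"angular": [0, 0, 0], "xyz": [4.3, 0.06, 0.12], "hand": 2.5}
  ]
}}

```text
time_s: 11.48
position: [0.5549, -0.0229, 0.0935]
ee_rot: [80.6, 90.0, -174.9]
wrist_force: [0.1, 0.1, -1.5]
finger_gap: 0.0407
```

Emit:
{"api": "apply_moves", "payload": {
  "rows": [
    {"angular": [0, 0, 0], "xyz": [0.4, 0, 0], "hand": 2.5},
    {"angular": [0, 0, 0], "xyz": [0.8, 0, 0], "hand": 2.5},
    {"angular": [0, 0, 0], "xyz": [1.2, 0, 0], "hand": 2.5},
    {"angular": [0, 0, 0], "xyz": [1.2, 0, 0], "hand": 2.5}
  ]
}}

```text
time_s: 11.82
position: [0.5546, -0.0228, 0.0808]
ee_rot: [78.2, 89.9, -177.3]
wrist_force: [-0.8, -0.0, -1.1]
finger_gap: 0.0406
```

```bash
python3 - <<'E'
from h import *
s=robot.state();print(s['time_s'],s['position'],s['finger_gap'],s['wrist_force'],s['ft_torque'])
c=cam('wrist');I=robot.camera('wrist')[:,:,::-1].copy();cv2.imwrite('pics/a4.png',I);g=cv2.cvtColor(I,cv2.COLOR_BGR2GRAY)
for v in range(205,300,5): print(v,' '.join('%3d'%x for x in g[v,225:336:4]))
E
```

```text
11.8167 [ 0.5545773  -0.02283479  0.08081592] 0.04063502107603881 [-8.31998527e-01 -1.06994916e-03 -1.12877071e+00] [ 0.10755766 -0.01575717 -0.04160559]
205 126 125 125 125 122 125 241 250 250 249 249 250 249 249 250 248 250 250 251 250 251 196 121 130 129 134 132 124
210 115 120 122 124 121 253 251 250 249 249 249 250 249 244 244 251 251 251 250 251 249 249 199 127 130 131 129 129
215  95  74  87 124 226 251 250 249 249 251 206 109 111 110 113 111 103 163 218 242 249 248 249 143 133 131 129 127
220  90  89  98 124 252 250 250 243 140 109 111 116 112 112 112 111 103 104  98 123 233 247 246 246 131 126 127 125
225  92  99  96 202 251 250 237 102 109 109 113 113 112 113 109 111 106 103 102 105 101 168 237 247 205 216 162 121
230 214 124  96 247 250 220 104 109 111 113 126 147 159 172 184 181 116  98 103 101 105 103 171 236 168 141 207 221
235 230 222 148 181 186  98 108 111 160 216 217 217 220 216 212 214 219 219 202 173 106 103 106 189 177 108  88 105
240 118 175 143 163 131  87 156 222 213 199 190 184 181 187 183 182 195 199 206 207 210 131 105 148 131  93  89  82
245 111 107  80  9
[... 557 characters left out ...]
 109
270  53  22 105 141 122  86 105 121 146 150 160 227 223 227 226 223 215 215 220 191 160 111  97 143 181  70  30  74
275  23  28  90 141 133  94  90 121 127 149 175 214 226 220 199 220 226 172 201 157 113  95 101 200 208  94  26  27
280  21  30  79 141 135  90  92  94 119 131 156 153 152 149 152 153 152 152 130 123  94  89  90 206 150  54  24  23
285  22  29  53 137 145  94  94  93  86 111 124 138 149 152 150 147 137 125 102  93  92  90 106 139 138  26  21  17
290  28  37  64 108 140 138  89  91  89  91  84  93 107 119 113 103  97  86  92  89  88  84 128 134  86  41  23  21
295  39  40  93  79 122 145 124  89  91  88  89  86  86  87  89  91  90  88  88  88  87 137 136 124  72  65  16  21
```

Emit:
{"api": "apply_moves", "payload": {
  "rows": [
    {"angular": [0, 0, 0], "xyz": [0.5, -0.05, -0.03], "hand": 2.5},
    {"angular": [0, 0, 0], "xyz": [1.0, -0.05, -0.03], "hand": 2.5},
    {"angular": [0, 0, 0], "xyz": [1.5, -0.05, -0.03], "hand": 2.5},
    {"angular": [0, 0, 0], "xyz": [2.0, -0.05, -0.03], "hand": 2.5},
    {"angular": [0, 0, 0], "xyz": [2.3, -0.05, -0.03], "hand": 2.5},
    {"angular": [0, 0, 0], "xyz": [2.5, -0.05, -0.03], "hand": 2.5},
    {"angular": [0, 0, 0], "xyz": [2.6, -0.05, -0.03], "hand": 2.5}
  ]
}}

```text
time_s: 12.45
position: [0.555, -0.0231, 0.0547]
ee_rot: [79.9, 89.9, -175.6]
wrist_force: [-1.4, -0.2, -1.3]
finger_gap: 0.041
```

Emit:
{"api": "apply_moves", "payload": {
  "rows": [
    {"angular": [0, 0, 0], "xyz": [0.15, 0, 0], "hand": 2.5},
    {"angular": [0, 0, 0], "xyz": [0.3, 0, 0], "hand": 2.5},
    {"angular": [0, 0, 0], "xyz": [0.35, 0, 0], "hand": 2.5}
  ]
}}

```text
time_s: 12.7
position: [0.5551, -0.0231, 0.0515]
ee_rot: [75.9, 89.9, -179.5]
wrist_force: [-2.2, 0.6, 10.0]
finger_gap: 0.0412
```

Contact at 10 N: the bush is seated on the collar. Releasing.

Emit:
{"api": "apply_moves", "payload": {
  "rows": [
    {"angular": [0, 0, 0], "xyz": [-0.05, 0, 0], "hand": 6.5},
    {"angular": [0, 0, 0], "xyz": [-0.05, 0, 0], "hand": 6.5},
    {"angular": [0, 0, 0], "xyz": [-0.05, 0, 0], "hand": 6.5},
    {"angular": [0, 0, 0], "xyz": [-0.05, 0, 0], "hand": 6.5},
    {"angular": [0, 0, 0], "xyz": [-1, 0, 0], "hand": 8.5},
    {"angular": [0, 0, 0], "xyz": [-4, 0, 0], "hand": 8.5},
    {"angular": [0, 0, 0], "xyz": [-8, 0, 0], "hand": 8.5},
    {"angular": [0, 0, 0], "xyz": [-12, 0, 0], "hand": 8.5}
  ]
}}

```text
time_s: 13.37
position: [0.5544, -0.0234, 0.1728]
ee_rot: [82.3, 89.8, -173.2]
wrist_force: [1.2, -0.8, 0.4]
finger_gap: 0.0841
```

```bash
python3 - <<'E'
from h import *
s=robot.state();print(s['time_s'],s['position'],s['finger_gap'],s['wrist_force'])
c=cam('side');I=robot.camera('side')[:,:,::-1].copy();cv2.imwrite('pics/s2.png',I);h=cv2.cvtColor(I,cv2.COLOR_BGR2HSV)
m=cv2.inRange(h,(16,120,60),(30,255,255))
for k in cv2.findContours(m,0,1)[0]:
    if cv2.contourArea(k)>60:print(cv2.boundingRect(k))
print([proj(c,[.556,-.0231,z]).round(1) for z in(.068,.098,.106,.116)])
print(go([.4688,.3059,.26],Rt(97.6)))
E
```

```text
13.3667 [ 0.55437929 -0.02337306  0.17283018] 0.0840930537167362 [ 1.17378678 -0.76487986  0.38330857]
(188, 384, 160, 35)
(204, 369, 33, 38)
(302, 352, 26, 28)
(372, 338, 37, 50)
(400, 274, 80, 54)
(274, 239, 21, 21)
(239, 90, 18, 25)
(159, 84, 41, 33)
(153, 10, 90, 36)
[array([283.3, 252.7]), array([283.8, 242.2]), array([283.9, 239.4]), array([284. , 235.7])]
(array([ 6.86, -0.04,  0.37]), array([-8.  ,  0.37, 34.16]))
```

The bush is off the gripper and on the stub, with its side-view blob where expected. Next I hover over the pliers.

Emit:
{"api": "apply_moves", "payload": {
  "rows": [
    {"angular": [6.8, 0, 0.3], "xyz": [-6, 0.4, 34.2], "hand": 9.3},
    {"angular": [6.8, 0, 0.3], "xyz": [-6, 0.4, 34.2], "hand": 9.3},
    {"angular": [6.8, 0, 0.3], "xyz": [-6, 0.4, 34.2], "hand": 9.3},
    {"angular": [6.8, 0, 0.3], "xyz": [-6, 0.4, 34.2], "hand": 9.3},
    {"angular": [6.8, 0, 0.3], "xyz": [-6, 0.4, 34.2], "hand": 9.3},
    {"angular": [6.8, 0, 0.3], "xyz": [-6, 0.4, 34.2], "hand": 9.3},
    {"angular": [6.8, 0, 0.3], "xyz": [-6, 0.4, 34.2], "hand": 9.3},
    {"angular": [6.8, 0, 0.3], "xyz": [-6, 0.4, 34.2], "hand": 9.3}
  ]
}}

```text
time_s: 14.08
position: [0.471, 0.2946, 0.2385]
ee_rot: [-94.4, 89.9, 3.2]
wrist_force: [1.2, -0.0, -0.7]
finger_gap: 0.0931
```

```bash
python3 -c "
from h import *
s=robot.state();print(s['time_s'],s['position'],s['finger_gap'],abs(s['dq']).max());print(go([.4688,.3059,.22],Rt(97.6)))"
```

```text
14.0833 [0.47104769 0.29463083 0.23852201] 0.0930848705328058 50.959299604577744
(array([ 0.06, -0.01,  0.11]), array([1.85, 0.08, 1.15]))
```

Emit:
{"api": "apply_moves", "payload": {
  "rows": [
    {"angular": [0, 0, 0], "xyz": [1.5, 0.1, 1.2], "hand": 9.3},
    {"angular": [0, 0, 0], "xyz": [1.5, 0.1, 1.2], "hand": 9.3},
    {"angular": [0, 0, 0], "xyz": [1.5, 0.1, 1.2], "hand": 9.3},
    {"angular": [0, 0, 0], "xyz": [1.5, 0.1, 1.2], "hand": 9.3}
  ]
}}

```text
time_s: 14.42
position: [0.4688, 0.3048, 0.2239]
ee_rot: [-119.0, 89.9, -21.4]
wrist_force: [0.8, -0.7, 0.0]
finger_gap: 0.0929
```

```bash
cat > pl.py <<'E'
from h import *
s=robot.state();c=cam('wrist');I=robot.camera('wrist')[:,:,::-1].copy();cv2.imwrite('pics/p1.png',I)
print(s['time_s'],s['position'],s['finger_gap'],abs(s['dq']).max().round(1),s['wrist_force'].round(1))
h=cv2.cvtColor(I,cv2.COLOR_BGR2HSV);m=cv2.inRange(h,(0,150,90),(8,255,255))|cv2.inRange(h,(172,150,90),(180,255,255))
for k in cv2.findContours(m,0,1)[0]:
  if cv2.contourArea(k)>60:print('red',cv2.boundingRect(k))
print('exp',proj(c,[.4688,.3059,.187]),proj(c,[.4688,.3059,.164]),'tcp',proj(c,s['position']))
print(go([.4688,.3059,.115],Rt(97.6)))
E
python3 pl.py; python3 - <<'E'
import cv2
I=cv2.imread('pics/p1.png');cv2.imwrite('pics/p1c.png',cv2.resize(I[100:310,140:420],(800,600)))
E
```

```text
14.4167 [0.46883591 0.30483493 0.22388797] 0.09293603787094434 1.0 [ 0.8 -0.7  0. ]
red (350, 206, 60, 32)
red (229, 189, 40, 47)
red (286, 188, 39, 48)
exp [280.40749843 220.7501072 ] [280.25284854 212.01892292] tcp [278.85552717 238.50744169]
(array([-0.08, -0.04,  0.12]), array([10.9 ,  0.04,  0.15]))
```

View pics/p1c.png

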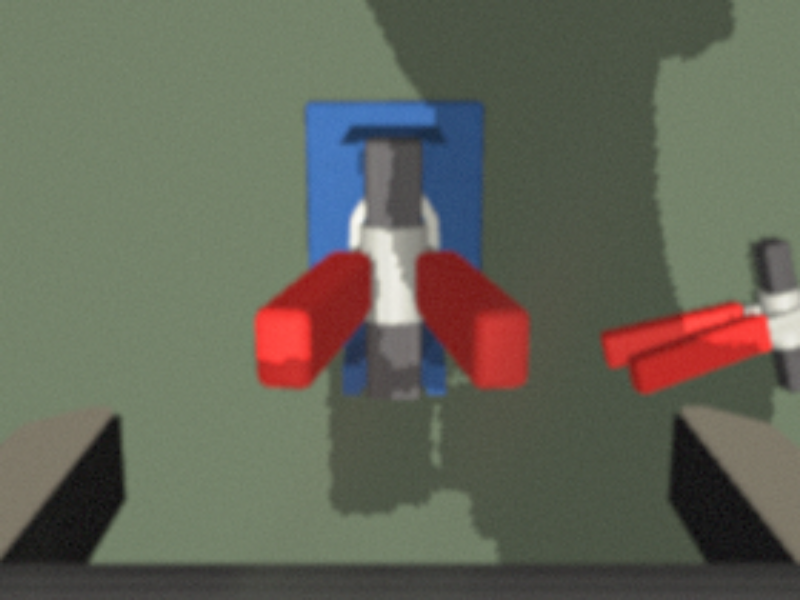

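The view shows the pliers centred between the open fingers, handle tops at about (277,221.5) in full-frame pixels. The finger end edges at row ≈259 confirm the tips are about 31 mm behind the reported TCP. I'll descend so the pads are at handle height.

Emit:
{"api": "apply_moves", "payload": {
  "rows": [
    {"angular": [0, 0, 0], "xyz": [3, 0, 0], "hand": 9.3},
    {"angular": [0, 0, 0], "xyz": [6, 0, 0], "hand": 9.3},
    {"angular": [0, 0, 0], "xyz": [9, 0, 0], "hand": 9.3},
    {"angular": [0, 0, 0], "xyz": [10.9, 0, 0], "hand": 9.3},
    {"angular": [0, 0, 0], "xyz": [10.9, 0, 0], "hand": 9.3},
    {"angular": [0, 0, 0], "xyz": [10.9, 0, 0], "hand": 9.3}
  ]
}}

```text
time_s: 14.97
position: [0.4699, 0.3028, 0.115]
ee_rot: [-154.1, 89.9, -56.7]
wrist_force: [0.3, -0.2, 0.7]
finger_gap: 0.0928
```

```bash
python3 pl.py
```

```text
14.9667 [0.46985503 0.30284606 0.11502548] 0.09276370565556373 2.0 [ 0.3 -0.2  0.7]
red (395, 234, 65, 33)
red (293, 223, 72, 75)
red (197, 223, 71, 75)
exp [287.24039771 298.57741283] [286.07794622 273.19518312] tcp [278.85569773 238.48925527]
(array([-0.19, -0.05,  0.15]), array([0.1 , 0.13, 0.25]))
```

Emit:
{"api": "apply_moves", "payload": {
  "rows": [
    {"angular": [0, 0, 0], "xyz": [0, 0, 0.1], "hand": 8.0},
    {"angular": [0, 0, 0], "xyz": [0, 0, 0.1], "hand": 7.0},
    {"angular": [0, 0, 0], "xyz": [0, 0, 0.1], "hand": 6.5},
    {"angular": [0, 0, 0], "xyz": [0, 0, 0.1], "hand": 6.0},
    {"angular": [0, 0, 0], "xyz": [0, 0, 0.1], "hand": 5.5},
    {"angular": [0, 0, 0], "xyz": [0, 0, 0.1], "hand": 5.0},
    {"angular": [0, 0, 0], "xyz": [0, 0, 0.1], "hand": 4.5},
    {"angular": [0, 0, 0], "xyz": [0, 0, 0.1], "hand": 4.0}
  ]
}}

```text
time_s: 15.68
position: [0.4706, 0.3047, 0.1164]
ee_rot: [-96.8, 89.8, 0.6]
wrist_force: [-0.3, -0.5, 6.4]
finger_gap: 0.0445
```

Emit:
{"api": "apply_moves", "payload": {
  "rows": [
    {"angular": [0, 0, 0], "xyz": [0, 0, 0], "hand": 2.5},
    {"angular": [0, 0, 0], "xyz": [0, 0, 0], "hand": 2.5},
    {"angular": [0, 0, 0], "xyz": [0, 0, 0], "hand": 2.0},
    {"angular": [0, 0, 0], "xyz": [0, 0, 0], "hand": 2.0},
    {"angular": [0, 0, 0], "xyz": [0, 0, 0], "hand": 2.0},
    {"angular": [0, 0, 0], "xyz": [0, 0, 0], "hand": 2.0},
    {"angular": [0, 0, 0], "xyz": [0, 0, 0], "hand": 2.0},
    {"angular": [0, 0, 0], "xyz": [0, 0, 0], "hand": 2.0}
  ]
}}

```text
time_s: 16.35
position: [0.4707, 0.3044, 0.1169]
ee_rot: [-97.5, 89.8, -0.1]
wrist_force: [-1.6, -1.6, 9.3]
finger_gap: 0.0322
```

```bash
python3 pl.py
```

```text
16.35 [0.4707448  0.30439736 0.11691857] 0.03224817705794524 0.1 [-1.6 -1.6  9.3]
red (374, 232, 83, 30)
red (284, 220, 38, 78)
red (237, 220, 37, 78)
exp [283.63108205 294.15564206] [282.90391939 269.51351978] tcp [278.83159818 238.57286017]
(array([-0.2 , -0.03,  0.2 ]), array([0.19, 0.17, 0.18]))
```

Squeezed: the gap reads 32.2 mm, about 34 mm allowing for the reading bias seen on the bush. Lifting straight up.

Emit:
{"api": "apply_moves", "payload": {
  "rows": [
    {"angular": [0, 0, 0], "xyz": [-0.7, 0, 0], "hand": 2},
    {"angular": [0, 0, 0], "xyz": [-1.5, 0, 0], "hand": 2},
    {"angular": [0, 0, 0], "xyz": [-3, 0, 0], "hand": 2},
    {"angular": [0, 0, 0], "xyz": [-5, 0, 0], "hand": 2},
    {"angular": [0, 0, 0], "xyz": [-7.5, 0, 0], "hand": 2},
    {"angular": [0, 0, 0], "xyz": [-10, 0, 0], "hand": 2},
    {"angular": [0, 0, 0], "xyz": [-13, 0, 0], "hand": 2},
    {"angular": [0, 0, 0], "xyz": [-13, 0, 0], "hand": 2}
  ]
}}

```text
time_s: 17.07
position: [0.4723, 0.3054, 0.2523]
ee_rot: [-69.9, 89.4, 27.4]
wrist_force: [1.6, 0.3, -2.4]
finger_gap: 0.0323
```

```bash
python3 pl.py; python3 - <<'E'
from h import *
s=robot.state();R=tool(s);print(s['finger_gap'])
for n in('side','top'):
    cv2.imwrite(f'pics/{n}2.png',robot.camera(n)[:,:,::-1])
I=cv2.imread('pics/p1.png');c=cam('wrist');dn=R.apply([1,0,0]);p=s['position']
print('crosshead c',proj(c,p+dn*.025),'ring',proj(c,p+dn*.085))
g=cv2.cvtColor(I,cv2.COLOR_BGR2GRAY)
for v in range(120,300,5): print(v,' '.join('%3d'%x for x in g[v,220:340:5]))
E
```

```text
17.0667 [0.47234882 0.30544867 0.25229657] 0.03234686852432325 6.3 [ 1.6  0.3 -2.4]
red (284, 220, 38, 78)
red (237, 220, 37, 78)
red (346, 196, 55, 29)
exp [279.58446367 204.78105291] [279.37688398 197.84164576] tcp [278.82365813 238.45784187]
(array([-0.2 ,  0.14,  0.45]), array([13.48,  0.36,  0.07]))
0.03218730329966588
crosshead c [279.88797536 230.28933655] ring [279.76201356 207.78354417]
120 138 139 138 138 139 135 136 137 135 135 139 135 123  94  91  90  89  89  90  91  88  92  91  91
125 139 140 138 141 138 138 140 142 138 137 138 135 141  91  89  94  95  89  90  90  90  93  90  90
130 137 140 139 141 137 136 115 115 114 116 118 117 113  75  79  80  77  82  93  92  93  89  91  88
135 139 139 136 140 140 138 130 125 129 128 126 126 124  87  85  82  84  78  91  93  91  91  88  90
140 138 139 138 139 136 142 129 126 104  62  62  59  55  51  52  81  83  78  90  92  91  87  91  94
145 138 141 140 138 135 139 129 127 127 105 124  84  87  84  87  81  82  78  90  92  89  91  92  93
150 139 138 140 138 138 138 126 126 127 103 126  84  87  87  82  83  82  77  91  91  90  92  90  91
1
[... 2198 characters left out ...]

265 134 135 133 129  58  69  73  74  71  72  70  85  84  63  63  71  71  71  75  70  58 131 133 137
270 137 132 134  79  63  71  75  78  75  70  68  84  83  65  69  71  72  75  71  73  40 133 135 134
275 135 135 135  35  79  91  89  87  90  89  80  82  80  67  85  91  91  93  91  89  59 124 134 133
280 132 133 132  38  95 103 103 107 106 110  91  83  81  74  95 107 106 103 108 107  78  79 134 136
285 134 133 105  46  97 107 106 110 112 110  95  82  83  81  99 108 110 106 112 105  67  35 137 133
290 132 132  52  45 100 106 107 106 109 109  94 108 105  78  99 109 106 113 109 104  64  29 132 137
295 131 132  50  52  98 104 105 108 108 108  90 136 131  87  97 108 112 107 107 102  58  28 105 134
```

```bash
cat > ring.py <<'E'
from h import *
from scipy.optimize import least_squares
def ring():
    s=robot.state();c=cam('wrist');I=robot.camera('wrist')[:,:,::-1].copy();cv2.imwrite('pics/r.png',I)
    R=tool(s);p=s['position'];n=R.apply([1,0,0]);h=cv2.cvtColor(I,cv2.COLOR_BGR2HSV)
    g=cv2.GaussianBlur(cv2.cvtColor(I,cv2.COLOR_BGR2GRAY),(3,3),0).astype(float)
    pts=[]
    for v in range(184,216):
        gl=np.abs(np.diff(g[v,236:262]));gr=np.abs(np.diff(g[v,294:320]))
        l=np.flatnonzero(gl>22);r=np.flatnonzero(gr>22)
        if len(l):pts.append((236.5+l[0]+.5,v))
        if len(r):pts.append((294.5+r[-1]+.5,v))
    q=[]
    for P in pts:
        o,d=ray(c,P);X=o+d*(((p+n*.083)-o)@n)/(d@n);q.append(R.inv().apply(X-p)[1:])
    q=np.array(q);f=least_squares(lambda x:np.hypot(*(q-x).T)-.022,[0,0],loss='soft_l1',f_scale=.0005)
    print(s['time_s'],'pos',p.round(4),'gap',s['finger_gap'],'dq',abs(s['dq']).max().round(1),'F',s['wrist_force'].round(1))
    print('n',len(q),'ring offset tool y,z mm',(f.x*1000).round(2),'rms',np.sqrt(np.mean(f.fun**2))*1000,'free r',least_squares(lambda x:np.hypot(*(q-x[:2]).T)-x[2],[0,0,.022],loss='soft_l1',f_scale=.0005).x*1000)
    return c,I,R,s
if __name__=='__main__':
    c,I,R,s=ring();print(R.as_matrix().round(4)[:,0],np.degrees(np.arctan2(*R.as_matrix()[[1,0],2])))
    print(go([.62,-.023,.26],Rt(97.6)))
E
python3 ring.py
```

```text
17.2167 pos [0.4697 0.3043 0.2467] gap 0.03248025991437577 dq 1.4 F [-0.4 -0.3 -2.2]
n 64 ring offset tool y,z mm [ 1.7  -0.66] rms 1.0174013613986321 free r [ 0.25284932 -0.62943821 23.05348873]
[ 3.2e-03  1.0e-04 -1.0e+00] 97.41892855278725
(array([-0.18, -0.07,  0.12]), array([ -1.34, -10.72, -34.38]))
```

```bash
python3 -c "
from h import *
print(go([.5571,-.0223,.25],Rt(97.4)))"
```

```text
(array([ 0.02, -0.07,  0.12]), array([ -0.35,  -4.49, -33.5 ]))
```

Emit:
{"api": "apply_moves", "payload": {
  "rows": [
    {"angular": [0, 0, 0.1], "xyz": [-0.35, -0.3, -2], "hand": 2},
    {"angular": [0, 0, 0.1], "xyz": [-0.35, -0.7, -5], "hand": 2},
    {"angular": [0, 0, 0.1], "xyz": [-0.35, -1.2, -9], "hand": 2},
    {"angular": [0, 0, 0.1], "xyz": [-0.35, -1.7, -13], "hand": 2},
    {"angular": [0, 0, 0.1], "xyz": [-0.35, -2.3, -17], "hand": 2},
    {"angular": [0, 0, 0.1], "xyz": [-0.35, -2.8, -21], "hand": 2},
    {"angular": [0, 0, 0.1], "xyz": [-0.35, -3.4, -25], "hand": 2},
    {"angular": [0, 0, 0.1], "xyz": [-0.35, -3.8, -28], "hand": 2}
  ]
}}

```text
time_s: 17.93
position: [0.5428, 0.0276, 0.2486]
ee_rot: [141.3, 89.8, -121.4]
wrist_force: [0.3, -0.2, -2.4]
finger_gap: 0.0323
```

```bash
python3 -c "
from h import *
s=robot.state();print(s['position'],abs(s['dq']).max(),s['finger_gap']);print(go([.5571,-.0223,.25],Rt(97.4)))"
```

```text
[0.54278878 0.02764004 0.24863015] 40.11925054872591 0.032303264718818635
(array([-0.11, -0.14, -0.11]), array([-0.13, -0.79, -5.14]))
```

Emit:
{"api": "apply_moves", "payload": {
  "rows": [
    {"angular": [0, 0, 0], "xyz": [-0.1, -0.5, -3], "hand": 2},
    {"angular": [0, 0, 0], "xyz": [-0.1, -0.8, -4.6], "hand": 2},
    {"angular": [0, 0, 0], "xyz": [-0.1, -0.8, -5.1], "hand": 2},
    {"angular": [0, 0, 0], "xyz": [-0.1, -0.8, -5.1], "hand": 2},
    {"angular": [0, 0, 0], "xyz": [-0.1, -0.8, -5.1], "hand": 2},
    {"angular": [0, 0, 0], "xyz": [-0.1, -0.8, -5.1], "hand": 2}
  ]
}}

```text
time_s: 18.43
position: [0.5566, -0.0202, 0.249]
ee_rot: [116.2, 89.8, -146.4]
wrist_force: [-0.1, 0.4, -2.1]
finger_gap: 0.0325
```

```bash
python3 - <<'E'
from ring import *
c,I,R,s=ring();print(R.as_matrix()[:,0].round(4));print(go([.5571,-.0223,.25],Rt(97.4)))
print([proj(c,[.556,-.0231,z]).round(1) for z in(.116,.098,.068)])
g=cv2.cvtColor(I,cv2.COLOR_BGR2GRAY);print('    ',list(range(226,336,4)))
for v in range(160,270,4): print(v,' '.join('%3d'%x for x in g[v,226:336:4]))
h=cv2.cvtColor(I,cv2.COLOR_BGR2HSV);b=cv2.inRange(h,(16,110,60),(30,255,255));b[300:]=0
for k in cv2.findContours(b,0,1)[0]:
    if cv2.contourArea(k)>15:print('brass',cv2.boundingRect(k))
E
```

```text
18.4333 pos [ 0.5566 -0.0202  0.249 ] gap 0.03246279194089911 dq 0.5 F [-0.1  0.4 -2.1]
n 58 ring offset tool y,z mm [ 1.63 -0.38] rms 1.9066752154135083 free r [ 2.07078529e-02 -2.32843259e-01  2.32186271e+01]
[-0.0032 -0.0021 -1.    ]
(array([ 0.03, -0.1 , -0.17]), array([-0.08, -0.01, -0.22]))
[array([275.8, 191.5]), array([275.9, 187.9]), array([276.2, 182.7])]
     [226, 230, 234, 238, 242, 246, 250, 254, 258, 262, 266, 270, 274, 278, 282, 286, 290, 294, 298, 302, 306, 310, 314, 318, 322, 326, 330, 334]
160 123 124 124 112 147 147 145 136 165 238 106  68  66  64  68  66  77 144 145 144 145 142 139 142 137 139 100  92
164 123 125 123 136 147 146 146 146 137 242 113 114 113 112 114 114 110 137 146 141 140 142 142 141 141 134  82 121
168 127 123 113 145 144 140 143 138 253 254 112 117 116 114 117 115 112 254 138 143 142 145 140 140 139 117  96 125
172 124 124 116 142 144 141 142 192 255 160 119 119 116 114 120 116 112 255 253 183 142 142 141 140 141  88  97 124
176 124 123 123 103 131 140 140 255 220 223 117 120 119 116 118 118 113 150 255 230 245 213 184 137 127  83 126 124
180 12
[... 2128 characters left out ...]
7  65 133 163 147  59  68  65  70  71  69  71  64 107 123 132 116 122
256 121 122 123 106  44  62  67  66  65  68  68  62  76  81  71  57  64  64  66  69  73  69  71  74 120 123 119 117
260 122 118 122  66  51  65  67  65  71  66  64  63  73  76  74  56  59  66  65  69  69  68  66  53 122 118 120 124
264 123 120 122  33  59  60  67  64  68  66  68  59  78  81  75  59  63  63  66  68  65  66  62  47 117 123 121 124
268 120 122 113  27  62  63  69  67  65  61  63  62  75  76  74  61  62  68  65  69  71  70  68  59  86 122 125 121
brass (354, 280, 18, 20)
brass (186, 280, 18, 20)
brass (10, 250, 75, 48)
brass (258, 192, 6, 10)
brass (257, 172, 7, 13)
brass (57, 158, 45, 37)
brass (9, 0, 66, 49)
```

Emit:
{"api": "apply_moves", "payload": {
  "rows": [
    {"angular": [0, -0.1, -0.15], "xyz": [1, -0.1, -0.2], "hand": 2},
    {"angular": [0, -0.1, -0.15], "xyz": [2.2, -0.1, -0.2], "hand": 2},
    {"angular": [0, -0.1, -0.15], "xyz": [3.2, -0.1, -0.2], "hand": 2},
    {"angular": [0, -0.1, -0.15], "xyz": [3.9, -0.1, -0.2], "hand": 2},
    {"angular": [0, -0.1, -0.15], "xyz": [3.9, -0.1, -0.2], "hand": 2},
    {"angular": [0, -0.1, -0.15], "xyz": [3.9, -0.1, -0.2], "hand": 2}
  ]
}}

```text
time_s: 18.98
position: [0.5577, -0.0219, 0.2097]
ee_rot: [93.7, 89.9, -168.9]
wrist_force: [0.7, -0.4, -1.6]
finger_gap: 0.0323
```

```bash
cat > look.py <<'E'
from h import *
s=robot.state();c=cam('wrist');R=tool(s);I=robot.camera('wrist')[:,:,::-1].copy();cv2.imwrite('pics/l.png',I)
print(s['time_s'],s['position'].round(4),R.as_matrix()[:,0].round(4),'gap',s['finger_gap'],'F',s['wrist_force'].round(1),'T',s['ft_torque'].round(2))
p=s['position'];n=R.apply([1,0,0]);print('ring y0',proj(c,p+n*.085),'axle',[proj(c,[.556,-.0231,z]).round(1) for z in(.116,.098)])
g=cv2.cvtColor(I,cv2.COLOR_BGR2GRAY);h=cv2.cvtColor(I,cv2.COLOR_BGR2HSV)[:,:,1]
print('    ',' '.join('%3d'%u for u in range(241,319,3)))
for v in range(162,224,3): print(v,' '.join(('%3d'%g[v,u]) if h[v,u]<70 else ('b%02d'%min(99,h[v,u]//2)) for u in range(241,319,3)))
E
python3 look.py
```

```text
18.9833 [ 0.5577 -0.0219  0.2097] [-1.4e-03 -3.0e-04 -1.0e+00] gap 0.03228500448351339 F [ 0.7 -0.4 -1.6] T [ 0.05 -0.04 -0.  ]
ring y0 [278.66829342 204.0662347 ] axle [array([277.5, 199.6]), array([277.5, 195.1])]
     241 244 247 250 253 256 259 262 265 268 271 274 277 280 283 286 289 292 295 298 301 304 307 310 313 316
162 b39 b40 b41 b41 151 218 240 244  93  95  95  96  95  95  98  94  97 106 b40 b40 b40 b40 b40 b43 b40 b41
165 b40 b40 b40 b43 b42 b43 b35 152 105 120 117 115 119 117 116 114 118  92 b41 b40 b41 b40 b41 b40 b41 b42
168 b40 b41 b40 b42 b41 b42 162 253 106 121 116 117 120 116 117 117 119 124 246 144 b37 b41 b41 b40 b39 b41
171 b43 b40 b40 b40 b41 151 255 255 101 121 117 117 117 119 118 117 113 155 255 246 b43 b41 b41 b41 b41 b40
174 b39 b40 b42 b41 b39 254 255 199 103 119 118 116 115 114 121 117 114  99 254 255 194 b42 b41 b40 b42 b40
177 b40 b43 b41 b41 198 255 249 b73 105 123 119 120 115 115 119 117 119  94 b44 230 204 148 135 144 b39 b42
180 b41 b42 b43 b43 253 255 b64 b54 104 118 118 116 118 117 117 116 118 100 b70 154 210 175 170 196 234 175
183  99 b39 b43 b36
[... 792 characters left out ...]
 111 109 112 116 104 129 b73 155 203 126 b39 b39 b42
207 b43 b43 b44 216 242 152 b70 168 193 199 198 186 193 192 187 189 187 168 136 b52 155 214  93 b37 b38 101
210 b42 b43 b42 188 240 164 b38 166 194 212 226 225 234 232 224 213 200 168 123  98 164 164  96  90 b35  88
213 b43 b43 b41 164 245 172 116 163 199 210 225 224 233 233 222 211 198 173 123 105 165 161  96  93  95  84
216 b43 b43 b43 b41 231 140 113 164 197 212 226 224 233 232 222 210 195 155 123 114 152 170 163 133 105  85
219 b44 b43 b43 b43 146 b36 b40 b37 135 179 218 224 233 230 224 196 168 121 b43 b47 b42 128 158 169 168 110
222 b43 b41 b44 b58 b99 b99 b99 b99 b96 b95 b68 143 227 230 213 b89 b99 b99 b98 b96 b96 b97  92 116 149  90
```

Emit:
{"api": "apply_moves", "payload": {
  "rows": [
    {"angular": [0, 0, 0], "xyz": [0.3, 0, 0.05], "hand": 2},
    {"angular": [0, 0, 0], "xyz": [0.6, 0, 0.05], "hand": 2},
    {"angular": [0, 0, 0], "xyz": [0.9, 0, 0.05], "hand": 2},
    {"angular": [0, 0, 0], "xyz": [1.2, 0, 0.05], "hand": 2},
    {"angular": [0, 0, 0], "xyz": [1.3, 0, 0.05], "hand": 2},
    {"angular": [0, 0, 0], "xyz": [1.3, 0, 0.05], "hand": 2}
  ]
}}

```text
time_s: 19.53
position: [0.5578, -0.0216, 0.1969]
ee_rot: [97.5, 89.9, -165.1]
wrist_force: [-0.2, 0.3, -2.6]
finger_gap: 0.0321
```

```bash
python3 look.py
```

```text
19.5333 [ 0.5578 -0.0216  0.1969] [-9.e-04 -2.e-04 -1.e+00] gap 0.0320925665703144 F [-0.2  0.3 -2.6] T [ 0.06 -0.03 -0.01]
ring y0 [278.65759219 204.1068795 ] axle [array([277., 203.]), array([277.1, 198.1])]
     241 244 247 250 253 256 259 262 265 268 271 274 277 280 283 286 289 292 295 298 301 304 307 310 313 316
162 b39 b40 145 200 236 241 240 221  91  93  94  95  98  94  94  95  94 105 b40 b40 b40 b41 b40 b41 b40 b40
165 b40 b40 b40 b41 b41 147 221 227 102 118 115 119 116 116 118 116 115  93 b41 b41 b40 b39 b40 b41 b42 b40
168 b42 b42 b40 b42 b42 b43 b36 204 107 117 114 116 116 115 120 115 119 103 164 b43 b40 b41 b41 b39 b42 b41
171 b42 b41 b41 b43 b40 b35 252 254 104 117 116 117 116 115 118 115 120 157 255 192 b42 b43 b40 b42 b41 b41
174 b41 b41 b41 b41 b40 249 255 250 103 117 114 115 116 115 117 116 117 141 242 217 139 b43 b39 b42 b40 b42
177 b41 b41 b40 b44 229 255 253 b72 103 116 116 113 117 112 118 115 115  86 155 205 190 122 103 b42 b42 b42
180 b39 b42 b42 b41 255 255 b57 b49 103 119 113 117 119 113 117 119 115  98 b63 186 203 174 164 215 166 b38
183 b44 b41 b43 177 255 2
[... 786 characters left out ...]
 107 112 112 116 101 120 b76 150 211 122 b39 b38 b40
207 b44 b43 b45 214 242 b51 b56 167 196 199 196 180 190 190 189 187 189 170 130 b75 160 207 103 b39 b35 b38
210 b44 b42 b43 186 240 166 b74 167 197 208 225 223 232 231 221 210 194 170 135 b66 162 161  82 b41  94 b37
213 b42 b42 b44 164 243 188 122 163 197 212 225 224 232 229 221 207 193 169 118 102 165 156  98  91  90  82
216 b46 b43 b43 b41 233 139 113 165 195 209 222 223 231 230 222 211 195 166 124 113 152 126  99  93  98  85
219 b43 b44 b43 b41 148 b39 b45 130 169 140 153 213 230 230 221 192 166 130 b43 b42 119 155 159 130 104  92
222 b44 b45 b44 b61 b97 b97 b99 b98 b99 b93 b69 160 229 230 210 b90 b99 b98 b99 b95 b97 b92 139 159 163 142
```

Emit:
{"api": "apply_moves", "payload": {
  "rows": [
    {"angular": [0, 0, 0], "xyz": [0.3, 0, 0], "hand": 2},
    {"angular": [0, 0, 0], "xyz": [0.5, 0, 0], "hand": 2},
    {"angular": [0, 0, 0], "xyz": [0.7, 0, 0], "hand": 2},
    {"angular": [0, 0, 0], "xyz": [0.9, 0, 0], "hand": 2},
    {"angular": [0, 0, 0], "xyz": [1.0, 0, 0], "hand": 2},
    {"angular": [0, 0, 0], "xyz": [1.0, 0, 0], "hand": 2},
    {"angular": [0, 0, 0], "xyz": [1.0, 0, 0], "hand": 2}
  ]
}}

```text
time_s: 20.17
position: [0.5579, -0.0216, 0.1871]
ee_rot: [102.3, 90.0, -160.3]
wrist_force: [0.7, -0.0, -2.2]
finger_gap: 0.032
```

```bash
python3 look.py
```

```text
20.1667 [ 0.5579 -0.0216  0.1871] [-8.e-04 -3.e-04 -1.e+00] gap 0.031974945186547504 F [ 0.7 -0.  -2.2] T [ 0.04 -0.05  0.04]
ring y0 [278.6795468  204.11123116] axle [array([277.1, 205.8]), array([277.1, 200.5])]
     241 244 247 250 253 256 259 262 265 268 271 274 277 280 283 286 289 292 295 298 301 304 307 310 313 316
162 b41 162 203 240 240 230 194 b37  91  95  96  96  96  95  97  97  94 105 b41 b40 b40 b43 b43 b40 b42 b40
165 b41 b41 b40 b40 183 227 243 219 106 119 116 117 118 118 118 118 118  93 b42 b42 b40 b39 b40 b42 b40 b41
168 b41 b41 b42 b43 b42 b43 151 187 107 115 117 118 118 116 116 116 117 100 b36 b41 b40 b43 b41 b41 b39 b40
171 b41 b43 b40 b43 b42 b41 225 254 102 116 118 116 118 115 117 112 119 144 250 147 b42 b41 b42 b40 b42 b41
174 b41 b40 b43 b40 b43 219 255 255 104 119 117 114 118 112 119 116 115 113 207 190 b35 b42 b42 b41 b41 b41
177 b44 b43 b42 b43 201 255 255 b41 104 123 116 116 114 114 116 119 117  86 179 209 174  93 b42 b41 b42 b41
180 b41 b42 b43 b39 255 255 b35 134 103 121 114 119 113 115 115 116 118  90 b55 200 201 144 b41 b43 b43 b43
183 b40 b43 b41 178 2
[... 790 characters left out ...]
 112 114 115 119 100 121 b71 153 210 124 b36 b41 b40
207 b44 b43 b44 217 240 b52 164 168 197 198 199 183 188 190 184 183 190 168 130 b70 160 193  98 b38 b37 b42
210 b43 b43 b42 184 239 b36 b50 163 197 215 225 224 231 230 221 210 196 166 131 b72 163 216 b37 b39 b36 b40
213 b43 b44 b41 161 246 195 136 164 197 211 224 222 232 230 221 208 194 169 126 119 162 155  77  82  94 b36
216 b43 b42 b41 b41 230 141 114 165 196 209 224 223 232 231 222 211 190 167 123 115 151 114  97  93  96  84
219 b44 b46 b44 b42 145 b35 b43 129 170 139 148 214 229 231 222 189 126 121 b42 b44 b48 107 100  97 101  95
222 b44 b43 b45 b59 b99 b97 b95 b95 b99 b94 b69 161 229 230 211 b90 b99 b99 b99 b99 b98 b91 151 149 110  97
```

Emit:
{"api": "apply_moves", "payload": {
  "rows": [
    {"angular": [0, 0, 0], "xyz": [0.08, 0.04, 0], "hand": 2},
    {"angular": [0, 0, 0], "xyz": [0.15, 0.04, 0], "hand": 2},
    {"angular": [0, 0, 0], "xyz": [0.15, 0.04, 0], "hand": 2}
  ]
}}

```text
time_s: 20.47
position: [0.5575, -0.0217, 0.1856]
ee_rot: [101.5, 90.0, -161.1]
wrist_force: [-0.5, 0.1, -3.1]
finger_gap: 0.0325
```

Emit:
{"api": "apply_moves", "payload": {
  "rows": [
    {"angular": [0, 0, 0], "xyz": [0.05, 0, 0], "hand": 2},
    {"angular": [0, 0, 0], "xyz": [0.1, 0, 0], "hand": 2},
    {"angular": [0, 0, 0], "xyz": [0.1, 0, 0], "hand": 2}
  ]
}}

```text
time_s: 20.72
position: [0.5577, -0.0217, 0.1849]
ee_rot: [113.2, 90.0, -149.4]
wrist_force: [-1.0, 0.1, 2.1]
finger_gap: 0.0325
```

Light contact came at TCP z = 0.1849 m, as predicted, so the ring was just touching the bush. I'll back off about 1 mm and do final checks.

Emit:
{"api": "apply_moves", "payload": {
  "rows": [
    {"angular": [0, 0, 0], "xyz": [-0.12, 0, 0], "hand": 2},
    {"angular": [0, 0, 0], "xyz": [-0.12, 0, 0], "hand": 2},
    {"angular": [0, 0, 0], "xyz": [-0.12, 0, 0], "hand": 2},
    {"angular": [0, 0, 0], "xyz": [-0.12, 0, 0], "hand": 2}
  ]
}}

```text
time_s: 21.05
position: [0.5576, -0.0217, 0.186]
ee_rot: [101.6, 90.0, -161.0]
wrist_force: [-0.2, -0.6, -2.4]
finger_gap: 0.0322
```

```bash
python3 look.py | head -2; python3 - <<'E'
from h import *
c=cam('side');I=robot.camera('side')[:,:,::-1].copy();cv2.imwrite('pics/s9.png',I);h=cv2.cvtColor(I,cv2.COLOR_BGR2HSV);g=cv2.cvtColor(I,cv2.COLOR_BGR2GRAY)
print([proj(c,[.556,-.0231,z]).round(1) for z in(.068,.098,.1,.116)])
print('    ',' '.join('%3d'%u for u in range(264,304,2)))
for v in range(222,268,2): print(v,' '.join(('%3d'%g[v,u]) if h[v,u,1]<70 else ('h%02d'%h[v,u,0]) for u in range(264,304,2)))
m=cv2.inRange(h,(16,120,60),(30,255,255))
print([cv2.boundingRect(k) for k in cv2.findContours(m,0,1)[0] if cv2.contourArea(k)>30])
E
```

```text
21.05 [ 0.5576 -0.0217  0.186 ] [-4.e-04 -1.e-04 -1.e+00] gap 0.03222738366879676 F [-0.2 -0.6 -2.4] T [0.05 0.01 0.01]
ring y0 [278.66750732 204.10519669] axle [array([277.1, 206.4]), array([277.1, 201.1])]
[array([283.3, 252.7]), array([283.8, 242.2]), array([283.8, 241.5]), array([284. , 235.7])]
     264 266 268 270 272 274 276 278 280 282 284 286 288 290 292 294 296 298 300 302
222  57  35  38  35  37  34  37  33 102 111  95 100  87  83  82  73  39  39  52  57
224  62  41  39  37  37  36  34  31  85  73  93 100  94  87 101  54  62  61  58  62
226  62  54  57  58  59  57  60  59  58  58  84  99  93  78  89  52  60  60  61  60
228  61  58  61  59  59  60  61  59  59  59  70  68 100 102  93  57  59  59  61  58
230  58  61  61  59  60  58  60  58  60  59  62  57  58  87 106  82  57  62  59  59
232  57  60  60  61  60  59  60  60  54  57  79  60  53  60 102 136  83  58  59  60
234  96  88  54  56  60  57  57  58 110 130 130 132 125 105  74  85 110  58  63  57
236 103 104 106 104  94  84  88 103 123 116 119 122 131 122 108  57  77  59  59  60
238 103 104 103 102 102 106 122 144 195 21
[... 735 characters left out ...]
119 255 h19 h20 h19 h19 h19 h20 h19 h20 h17 254 h66 h65 h64 h64
258 h65 h65 h65 h65 h64 173 255 h18 h19 h20 h19 h19 h19 196 253 146 h66 h66 h65 h64
260 h66 h65 h65 h65 h65 179 159 191 255 254 254 254 255 227 137 h56 h66 h66 h65 h64
262 h66 h65 h66 h65 h64 231  58 141 139 142 157 141 120 121 h63 h65 h66 h65 h66 h65
264 h65 h66 h65 h66 152 202 h65  78  84  94  99  88  82 227 h64 h66 h66 h66 h65 h67
266 h64 h65 h65 h66 169 174 h67  82  80  83  83  82 107 216 h66 h66 h66 h66 h66 h65
[(276, 385, 26, 8), (188, 384, 160, 35), (204, 369, 33, 38), (302, 352, 26, 28), (372, 338, 37, 50), (400, 274, 80, 54), (275, 245, 19, 15), (159, 94, 41, 25), (237, 91, 20, 25), (190, 52, 13, 14), (153, 10, 90, 58)]
```

The side view agrees: the ring encircles the stub at the groove, directly above the bush seated on the collar, and the other two bushes have not moved. Handing in.

```bash
python3 -c "
from station import robot
print(robot.finish_job())"
```

```text
the job is handed in; nothing more can be done
None
```

The job is handed in at about 21 s of the 48 s. The middle-length bush is on the collar and released. The arm still holds the squeezed pliers with the spread ring at the groove just above the bush.

**Bush**
- My first two grasps closed above the bush without touching it. The fingertips are about 31 mm behind the reported TCP, so I corrected the grip depth, which also set the height for gripping the pliers.
- The bush slid on with no side load. It met the collar with about 10 N, and I then let it go.

**Pliers**
- **Squeeze:** the opening read 32.2 mm. The gauge read about 1.5 mm low on the bush, so I take this as the 34 mm stop. I did not check the ring's spread separately.
- **Height:** the ring touched the bush lightly at the predicted height. I then raised it about 1 mm, inside the groove.
- **Centring:** the ring is within about 0.5 mm of centre across the jaws. Across the other direction I estimate within about 1 mm, but that was harder to measure and two estimates differed by 1–2 mm.
- **Level:** tool tilt is under 0.05°.

**Bystanders:** the last side view shows the other two bushes in place. I did not re-check the files, oil bottle or steel block, but nothing was moved near them and no unexpected force showed at any check.

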